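Snap the sample carrier home under the microscope

TASK

Under the microscope a brass sample carrier lies loose in the mouth of the stage recess, above a seat whose height cannot be seen. Take the pusher from its stand and, keeping it upright and reaching in at a slant below the objective without touching the microscope, press the carrier straight and slowly down, firmly but no harder than needed, until you feel it snap past the catches and lie home on the seat; do not press it with the fingers. Then stand the pusher back upright in its stand, let go, and leave the other objects where they are.

Things in the scene. Friction and masses are not known exactly. Their poses are not given: they have to be found in the camera images.
- station: Dark steel stage block, 90 x 90 mm, 50 mm high, fixed. Origin: centre of its underside, on the work surface; z up. A round recess of 53 mm diameter opens in the middle of its top. Four light spring balls just below the rim hold the carrier in the mouth. Deeper sits the seat, a flat floor clamped at a height that differs each time: 26 to 38 mm below the rim.
- rim (a point): Centre of the recess mouth, level with the block's top, on the recess axis.
- catch0 (a joint): Catch 1 of 4: a 10 mm spring ball in the recess wall on the block's diagonals, fixed to the seat, centre 15 mm above it, hidden under the carrier. 0: sprung out over the recess, its inmost point 21.5 mm from the axis; up to 0.009 m as the carrier pushes it back. It springs out again over the carrier's top once that has passed.
- catch1 (a joint): Catch 2 of 4: a 10 mm spring ball in the recess wall on the block's diagonals, fixed to the seat, centre 15 mm above it, hidden under the carrier. 0: sprung out over the recess, its inmost point 21.5 mm from the axis; up to 0.009 m as the carrier pushes it back. It springs out again over the carrier's top once that has passed.
- catch2 (a joint): Catch 3 of 4: a 10 mm spring ball in the recess wall on the block's diagonals, fixed to the seat, centre 15 mm above it, hidden under the carrier. 0: sprung out over the recess, its inmost point 21.5 mm from the axis; up to 0.009 m as the carrier pushes it back. It springs out again over the carrier's top once that has passed.
- catch3 (a joint): Catch 4 of 4: a 10 mm spring ball in the recess wall on the block's diagonals, fixed to the seat, centre 15 mm above it, hidden under the carrier. 0: sprung out over the recess, its inmost point 21.5 mm from the axis; up to 0.009 m as the carrier pushes it back. It springs out again over the carrier's top once that has passed.
- carrier: Loose brass disc, 50 mm diameter, 10 mm thick, 60 g. Origin: centre of its underside; z up. It starts with its top 3 to 4 mm above the rim; home on the seat, its top is 16 to 28 mm below the rim. Pressed down it moves lightly for 2 to 14 mm, meets the catches, resists up to 13 to 20 N over 7 mm, then less, and goes free 2 to 4 mm above the seat. Over 30 N would harm the stage.
- scope: Microscope, fixed to the station: a black column 60 x 60 mm, 450 mm high, stands at about x +50, y +215 mm in the station's frame, and an arm (70 mm wide, underside 352 mm above the work surface) reaches from it over the recess. Its origin is the station's origin. The station's -x and -y sides are open.
- objective_tip (a point): Lowest point of the steel objective that hangs from the microscope's arm on the recess axis, 255 mm above the work surface. The objective is 40 mm in diameter for 43 mm upwards, then 48 mm. A hand that points straight down has no room below it; a hand that leans about 40 degrees from vertical, its wrist towards the station's -x or -y side, has.
- pusher: Hand pusher, 125 mm long, 150 g: a round white plastic foot, 30 mm diameter and 14 mm high, under a square aluminium handle 20 x 20 mm that runs from 14 to 125 mm above the foot's flat end, with dark grooves near the top. Origin: centre of the foot's flat end; z along the handle, upwards at the start; x and y are square to the handle's flat sides.
- stand: Black plastic block, 70 x 70 mm, 30 mm high, fixed, with a round pocket of 44 mm diameter, 22 mm deep (floor 8 mm above the origin). Origin: centre of its underside. The pusher stands upright, loose, in the pocket.
- post: Bystander: small black lens holder on a steel post with a round base of 48 mm diameter, 92 mm high. Origin: centre of the base's underside.
- lens_tube: Bystander: short black tube standing on end, 31 mm diameter, 40 mm high. Origin: centre of its underside.
- driver: Bystander: screwdriver with a black handle, 150 mm long, lying flat. Its x axis runs along it to the tip.
Mind the look-alikes: they are no part of the job. Of the things that look like the stand, the largest one is meant. Leave any green look-alike of the pusher alone.

How it is judged:
On the way, in this order (a step that is already met when the one before it is completed fails the run):
1. the pusher is lifted out of its stand (z of pusher in the frame of stand above 0.035 m), for 0.1 s.
2. the upright pusher presses on the carrier before it is home (contact force between pusher and carrier above 2 N and angle between pusher's own z axis and vertical below 0.3 rad and z of carrier in the frame of station above 0.0255 m).
3. the carrier is home: level in the recess, below all four catches, which have sprung back over it (z of carrier in the frame of station below 0.0265 m and value of joint each of catch0, catch1, catch2, catch3 below 0.0007 m and horizontal distance between carrier and rim below 0.004 m and angle between carrier's own z axis and vertical below 0.08 rad), for 0.2 s.
At the end, for the whole second after the job is handed in: Carrier level (0.08 rad), centred within 4 mm, its underside over 23.5 mm below the rim, all four catches sprung back over it (0.7 mm); pusher upright (0.08 rad) in its stand, foot on the pocket floor (4 mm), within 12 mm of the stand's axis; both at rest (all of step 3 and horizontal distance between pusher and stand below 0.012 m and z of pusher in the frame of stand below 0.012 m and angle between pusher's own z axis and vertical below 0.08 rad and linear speed of each of pusher, carrier below 0.02 m/s); the robot touches nothing.
It fails at once if the carrier is pressed with more than 32 N (contact force between pusher and carrier above 32 N).
It fails at once if the carrier is pressed while the pusher leans more than 0.35 rad (contact force between pusher and carrier above 4 N and angle between pusher's own z axis and vertical above 0.35 rad).
It fails at once if the fingers press on the carrier (contact force between the fingers and carrier above 1 N).
It fails at once if the robot or the pusher strikes the microscope (contact force between any of the arm, the fingers, pusher and scope above 3 N).
It fails at once if a bystander is moved more than 25 mm (distance of any of post, lens_tube, driver from where it was at the start of the episode above 0.025 m).
It also fails if it takes over 61 s, if anything falls off the work surface, if the arm or the gripper's body presses on something with over 40 N, if the wrist force passes 120 N, or if a joint passes its speed limit or range.

ROBOT

A 7-joint arm with a two-finger parallel gripper is mounted at the origin on the work surface. World frame = base frame: x ahead of the robot, y to its left, z up, the work surface at z = 0. Lengths are in m, angles in rad, forces in N, time in s.
With the tool pointing down it reaches from about 0.4 to 0.9 m from the base axis. Payload 5.5 kg.
Tool frame: the origin (TCP) lies midway between the tips of the shut fingers; the grasp point (between the pads) lies robot.tcp_to_grasp behind it (robot.tcp_to_grasp is the distance from the TCP to the grasp point, in m); z points along the fingers, y is the direction in which the jaws open and shut (so a half turn about z gives the same grasp; the last joint's range is limited). The gripper opens to 85 mm and grips with 20 to 120 N. Pads are 22 mm wide; open, the fingers measure 114 mm over their backs; the gripper's body (76 mm by 85 mm) begins 54 mm behind the grasp point. The pads swing forward as they close: fully open they stand 13 mm farther back than shut.
Start: joints at [1.503, 0.501, -0.427, 1.55, 0.221, 1.138, -0.21], TCP at [0.211, -0.615, 0.231] pointing down, gripper open.
Joint ranges: [-2.88, 2.88], [-0.31, 2.03], [-1.54, 1.56], [0.2, 2.42], [-1.41, 4.55], [0.19, 2.02], [-2.57, 2.57]. Speed limits (rad/s): [2.57, 2.57, 3.14, 3.14, 3.14, 3.14, 3.14].

INTERFACE

Orientations are given as a rotation vector (axis times angle).
In Python, from workcell import robot, viewer gives the robot as it stands.
- The arm moves only by the shell command python3 -m pendant 'ROWS' [FORCE]. ROWS is JSON, a list of rows, each a list of 5 numbers: the shift along the tool's x, y, z in m, then the turn about the tool's z in rad, then the closure, from -1 (fully open) to 1 (shut). In form: [[dx, dy, dz, spin, grip], ...]. A call has 1 to 10 rows; each row is the pose to reach, as a shift and turn from the pose commanded when the call began, along the tool's axes at that moment; what a row does not reach only later rows make up. A row lasts 1/12 s, in which the tool goes at most 41.7 mm and 7.16 degrees, less where a joint would pass 70% of its speed; a pose out of reach is approached as far as the arm can. A call with a gripper value outside its range is refused whole. The fingers move at their own pace and stop on an object; FORCE is the grip in N (left out, the last holds). Time passes only in rows, so rows that repeat a pose let the fingers close. It gives the time, the measured TCP pose, the force and the opening at its end, in the units of the state.
- robot.sense(): the state, without advancing time (a new reading comes with each control period).
- viewer.snapshot(name): name is "side" or "top"; returns the picture (420x560x3 uint8, red, green, blue); there is no depth.
- viewer.camera_params(name): a dict with "intrinsics" (3x3 intrinsics, pixels), "rvec" (rotation vector, rad) and "tvec" (3), from world to camera coordinates, as OpenCV has them. Camera axes: x right, y down, z forward; pixel columns grow to the right and rows downward; lengths in m; the calibration is good to about 2 mm. A picture is of the moment at which its call begins. camera_params takes no time and is no camera call.
- robot.close_job(): hands the job in, once; it reports no verdict.
Trained networks look in the newest picture that a camera, given by its name, has taken for a name from the list of things; names that differ only in an ending like _2 or _b are one class to them, and where a whole thing is asked for, a point or a joint stands for the part that bears it (a point fixed in the world has none). Each returns a list of dicts, best first, with "score" (0 to 1); they miss things now and then, are a little off and sometimes report something else, mostly with a low value. They report only what shows in the picture. A call takes as long as a camera call. They do not tell look-alikes from the thing itself.
- viewer.silhouettes(label, camera): "region" (420x560 bool, what is visible of it) and "rect" ([left, top, right, bottom] in pixels, round what is visible of it).
- viewer.pinpoint(label, camera): "at" ([row, column] in pixels: a listed point, or the origin of a listed thing).
The state is a dict: "t": time; "q": joint angles; "joint_vel": joint speeds; "effort": joint torques, N m; "tcp_pos": TCP position; "ee_rot": TCP orientation; "contact_force": force on the tool from outside, world axes, zero at the start; "torque": the same for the moment, N m; "finger_gap": opening from 0.0 (shut) to 1.0 (fully open).
Only numpy, scipy, OpenCV 4.12 (cv2) and the standard library are available. Lean on these libraries where they do the work, as an engineer would, in place of code of your own. Each camera call takes 0.05 s, during which the arm holds its last target.

## Working session

There is one attempt and no reset: what is moved stays moved. The work goes in short steps, Python scripts to look and compute and a shell command to move; the robot and the scene stay as the last step left them, time stands still between calls to the robot, and variables do not carry over. Pictures are saved under pics/ and viewed, and the job is handed in when it is done.

```bash
ls -la; mkdir -p pics; python3 - <<'E'
from workcell import robot, viewer
import cv2, numpy as np
s=robot.sense()
for k,v in s.items(): print(k,np.round(v,4))
print(cv2.Rodrigues(np.array(s['ee_rot'],float))[0].round(3), robot.tcp_to_grasp)
for n in ('side','top'):
    im=viewer.snapshot(n); cv2.imwrite(f'pics/{n}0.png',im[:,:,::-1]); p=viewer.camera_params(n)
    R=cv2.Rodrigues(np.array(p['rvec'],float))[0]; print(n,np.round(p['intrinsics'],1).tolist(),R.round(3).tolist(),'cam',(-R.T@np.array(p['tvec'])).round(3))
E
python3 -m pendant --help | head -40
```

```text
total 12
drwxr-xr-x  3 agent agent 4096 Dec  6 22:28 .
drwxr-xr-x 23 root  root  4096 Dec  6 22:28 ..
drwxr-xr-x  2 agent agent 4096 Dec  6 22:28 pics
t 0.0
q [ 1.5032  0.5019 -0.4268  1.5515  0.2208  1.1382 -0.2103]
joint_vel [ 0.0003 -0.      0.0011 -0.0001  0.0004 -0.     -0.0005]
effort [-2.00000e-04 -5.69507e+01 -5.81690e+00 -2.80939e+01  1.03000e-02
  1.20000e-02 -0.00000e+00]
tcp_pos [ 0.2108 -0.6141  0.2303]
ee_rot [-3.0969e+00 -5.1700e-01  4.0000e-04]
contact_force [-0.6043  0.6616  0.1392]
torque [-0.0322 -0.0109 -0.0289]
finger_gap 0.999
[[ 0.946  0.325 -0.001]
 [ 0.325 -0.946  0.002]
 [ 0.    -0.002 -1.   ]] 0.0187
side [[507.1, 0.0, 275.4], [0.0, 507.1, 208.3], [0.0, 0.0, 1.0]] [[0.997, -0.076, -0.016], [-0.067, -0.727, -0.683], [0.04, 0.682, -0.73]] cam [ 0.524 -0.694  0.821]
top [[459.1, 0.0, 278.4], [0.0, 459.1, 203.5], [0.0, 0.0, 1.0]] [[0.003, -1.0, 0.006], [-0.99, -0.004, -0.144], [0.144, -0.006, -0.99]] cam [ 0.442 -0.079  1.112]invalid input: not JSON, or not a number
```

View pics/side0.png

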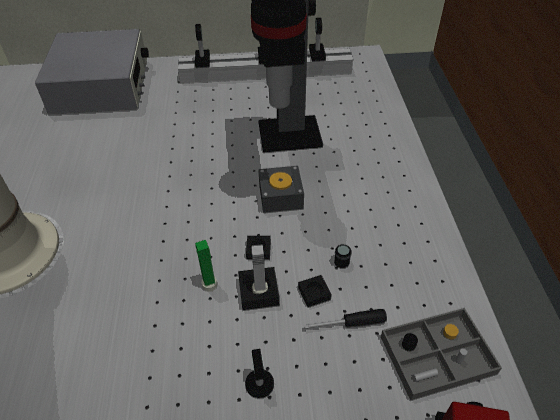

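View pics/top0.png

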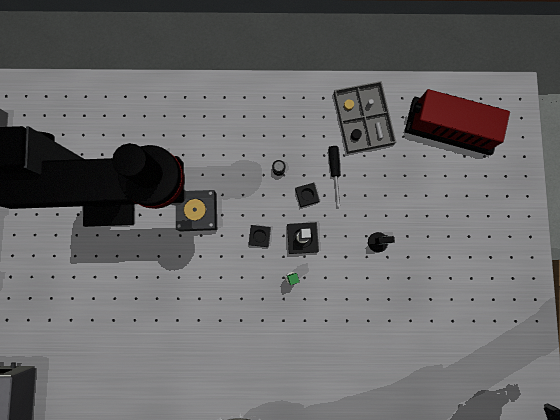

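```bash
cat > h.py <<'E'
from workcell import robot, viewer
import cv2, numpy as np
def cam(n):
    p=viewer.camera_params(n); R=cv2.Rodrigues(np.array(p['rvec'],float))[0]
    return np.array(p['intrinsics'],float),R,np.array(p['tvec'],float).ravel()
def onz(n,rc,z):
    K,R,t=cam(n); d=R.T@np.linalg.inv(K)@np.array([rc[1],rc[0],1.]); c=-R.T@t
    return c+d*(z-c[2])/d[2]
def proj(n,X):
    K,R,t=cam(n); x=K@(R@np.array(X,float)+t); return x[:2]/x[2]
def snap(n,name,box=None,s=1):
    im=viewer.snapshot(n)
    o=im
    if box: l,t,r,b=box; o=im[t:b,l:r]
    if s!=1: o=cv2.resize(o,None,fx=s,fy=s,interpolation=cv2.INTER_CUBIC)
    cv2.imwrite(f'pics/{name}.png',o[:,:,::-1]); return im
def tri(rcs):
    # dict camera->[row,col]
    A=[];b=[]
    for n,rc in rcs.items():
        K,R,t=cam(n); d=R.T@np.linalg.inv(K)@np.array([rc[1],rc[0],1.]); d/=np.linalg.norm(d); c=-R.T@t
        P=np.eye(3)-np.outer(d,d); A.append(P); b.append(P@c)
    return np.linalg.lstsq(np.vstack(A),np.hstack(b),rcond=None)[0]
def st():
    s=robot.sense(); R=cv2.Rodrigues(np.array(s['ee_rot'],float))[0]
    print('t',round(s['t'],2),'tcp',np.round(s['tcp_pos'],4),'z',R[:,2].round(3),'y',R[:,1].round(3),'F',np.round(s['contact_force'],1),'gap',round(s['finger_gap'],3)); return s,R
E
python3 - <<'E'
from h import *
for l in ('station','rim','carrier','pusher','stand','objective_tip','post','lens_tube','driver','scope'):
    for n in ('side','top'):
        if l in('station','rim') or 1:
            r=viewer.pinpoint(l,n); print(l,n,[(np.round(a['at'],1).tolist(),round(a['score'],2)) for a in r[:4]])
E
```

```text
station side [([194.7, 277.0], 0.69)]
station top [([212.5, 202.5], 0.96)]
rim side [([181.8, 280.8], 0.92), ([196.5, 279.0], 0.45), ([381.5, 257.8], 0.25)]
rim top [([207.1, 197.4], 0.67)]
carrier side [([182.8, 279.2], 0.82), ([194.1, 279.2], 0.35)]
carrier top [([212.4, 193.9], 0.87)]
pusher side [([291.1, 263.4], 0.93), ([286.8, 211.7], 0.67)]
pusher top [([235.8, 301.5], 0.74), ([276.5, 294.2], 0.53)]
stand side [([288.7, 260.6], 0.62), ([251.7, 255.9], 0.57), ([291.7, 312.4], 0.55)]
stand top [([234.4, 305.1], 0.86), ([236.6, 255.4], 0.86), ([194.3, 304.8], 0.6)]
objective_tip side [([104.5, 279.6], 0.73)]
objective_tip top []
post side [([384.9, 259.4], 0.97), ([180.8, 282.4], 0.68)]
post top [([241.4, 378.0], 0.79)]
lens_tube side [([260.9, 340.1], 0.88), ([290.8, 261.0], 0.35)]
lens_tube top [([170.1, 274.5], 0.6), ([176.7, 336.2], 0.47)]
driver side [([323.0, 340.1], 0.71)]
driver top [([177.2, 332.7], 0.88)]
scope side []
scope top []
```

```bash
python3 - <<'E'
from h import *
np.set_printoptions(precision=4,suppress=True)
print('t',robot.sense()['t'])
print('rim side',onz('side',[181.8,280.8],.05),'top',onz('top',[207.1,197.4],.05))
print('station',onz('side',[194.7,277.0],0),onz('top',[212.5,202.5],0))
print('carrier',onz('side',[182.8,279.2],.044),onz('top',[212.4,193.9],.044))
print('pusher',onz('side',[291.1,263.4],.008),onz('top',[235.8,301.5],.008))
print('stand',onz('side',[288.7,260.6],.0),onz('top',[234.4,305.1],.0))
print('obj',onz('side',[104.5,279.6],.255))
for l,z in (('post',0),('lens',0)): pass
print('post',onz('side',[384.9,259.4],0),onz('top',[241.4,378],0))
print('lens',onz('side',[260.9,340.1],0),onz('top',[170.1,274.5],0))
print('drv',onz('side',[323,340.1],0),onz('top',[177.2,332.7],0))
import cv2
im=cv2.imread('pics/top0.png'); cv2.imwrite('pics/tc.png',cv2.resize(im[150:310,150:330],None,fx=4,fy=3.7,interpolation=cv2.INTER_CUBIC))
im=cv2.imread('pics/side0.png'); cv2.imwrite('pics/sc.png',cv2.resize(im[160:320,180:380],None,fx=3.7,fy=3.7,interpolation=cv2.INTER_CUBIC))
E
```

```text
t 1.1
rim side [0.5835 0.1046 0.05  ] top [0.5876 0.1039 0.05  ]
station [0.5753 0.1151 0.    ] [0.5812 0.0997 0.    ]
carrier [0.5802 0.108  0.044 ] [0.5759 0.1128 0.044 ]
pusher [ 0.5289 -0.1476  0.008 ] [ 0.5245 -0.1411  0.008 ]
stand [ 0.5239 -0.1363  0.    ] [ 0.5286 -0.1503  0.    ]
obj [0.5829 0.1023 0.255 ]
post [ 0.5111 -0.3279  0.    ] [ 0.5122 -0.3269  0.    ]
lens [ 0.6874 -0.0835  0.    ] [ 0.6876 -0.0755  0.    ]
drv [ 0.6644 -0.2235  0.    ] [ 0.6702 -0.2194  0.    ]
```

View pics/tc.png

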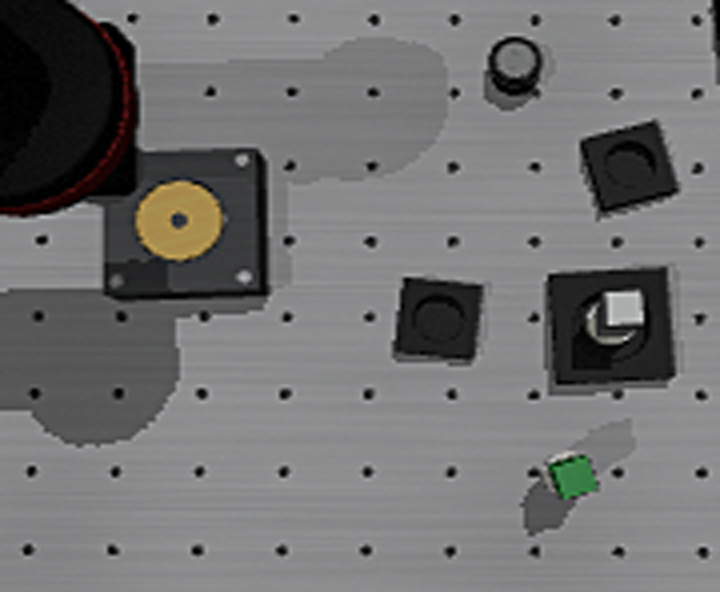

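View pics/sc.png

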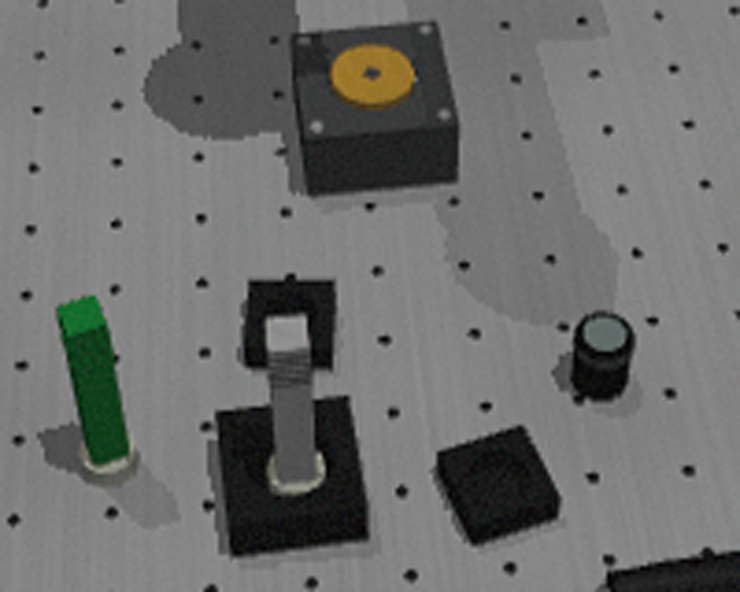

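```bash
python3 -m pendant '[[0.03,0,-0.02,0.1,-1],[0.06,0,-0.04,0.2,-1],[0.1,0,-0.07,0.325,-1],[0.1,0,-0.07,0.325,-1]]'; python3 -c "
from h import *
s,R=st();print(np.round(s['q'],3))"
```

```text
t: 1.43
tcp_pos: [0.3146, -0.5799, 0.3064]
ee_rot: [3.138, 0.011, 0.013]
contact_force: [3.0, -0.3, 1.2]
finger_gap: 1.001
t 1.43 tcp [ 0.3146 -0.5799  0.3064] z [ 0.008 -0.004 -1.   ] y [ 0.007 -1.     0.004] F [ 3.  -0.3  1.2] gap 1.001
[ 1.316  0.452 -0.399  1.442  0.174  1.275 -0.661]
```

```bash
python3 -m pendant '[[0,0,-0.04,0,-1],[0,0,-0.08,0,-1],[0,0,-0.12,0,-1],[0,0,-0.16,0,-1],[0,0,-0.20,0,-1],[0,0,-0.24,0,-1],[0,0,-0.28,0,-1],[0,0,-0.32,0,-1],[0,0,-0.36,0,-1],[0,0,-0.40,0,-1]]'; python3 -c "
from h import *
s,R=st();print(np.round(s['q'],3))"
```

```text
t: 2.27
tcp_pos: [0.3049, -0.5797, 0.6384]
ee_rot: [3.139, 0.013, 0.008]
contact_force: [0.6, -1.2, -2.7]
finger_gap: 1.001
t 2.27 tcp [ 0.3049 -0.5797  0.6384] z [ 0.005 -0.002 -1.   ] y [ 0.008 -1.     0.002] F [ 0.6 -1.2 -2.7] gap 1.001
[ 1.056  0.464 -0.02   0.67   0.006  2.003 -0.522]
```

```bash
python3 -m pendant '[[0,0,-0.04,0,-1],[0,0,-0.08,0,-1],[0,0,-0.12,0,-1],[0,0,-0.16,0,-1],[0,0,-0.16,0,-1],[0,0,-0.16,0,-1]]'; python3 -c "
from h import *
s,R=st();print(np.round(s['q'],3))"
```

```text
t: 2.77
tcp_pos: [0.2865, -0.5467, 0.6835]
ee_rot: [3.096, 0.008, 0.04]
contact_force: [-0.9, 0.1, -0.6]
finger_gap: 1.001
t 2.77 tcp [ 0.2865 -0.5467  0.6835] z [ 0.026 -0.045 -0.999] y [ 0.005 -0.999  0.046] F [-0.9  0.1 -0.6] gap 1.001
[ 0.95   0.374  0.185  0.706 -0.079  2.015 -0.48 ]
```

```bash
python3 -m pendant '[[0,0,0.04,0,-1],[0,0,0.08,0,-1],[0,0,0.08,0,-1]]'; python3 -c "
from h import *
s,R=st();print(np.round(s['q'],3))"
```

```text
t: 3.02
tcp_pos: [0.2861, -0.5469, 0.5872]
ee_rot: [3.122, 0.005, 0.017]
contact_force: [-0.4, -0.8, -5.8]
finger_gap: 0.999
t 3.02 tcp [ 0.2861 -0.5469  0.5872] z [ 0.011 -0.02  -1.   ] y [ 0.003 -1.     0.02 ] F [-0.4 -0.8 -5.8] gap 0.999
[ 0.928  0.307  0.179  1.017 -0.056  1.8   -0.483]
```

```bash
python3 -m pendant '[[0,0,0.0,0,-1],[0,0,0,0,-1],[0,0,0,0,-1]]'; python3 -c "
from h import *
s,R=st();print(np.round(s['q'],3))"
```

```text
t: 3.27
tcp_pos: [0.2889, -0.553, 0.6088]
ee_rot: [3.087, 0.005, 0.045]
contact_force: [0.1, 0.3, 1.2]
finger_gap: 0.998
t 3.27 tcp [ 0.2889 -0.553   0.6088] z [ 0.029 -0.055 -0.998] y [ 0.002 -0.999  0.055] F [0.1 0.3 1.2] gap 0.998
[ 0.927  0.304  0.183  0.975 -0.057  1.806 -0.483]
```

```bash
python3 -m pendant '[[0.02,-0.035,0,0,-1],[0.04,-0.07,0,0,-1],[0.06,-0.105,0,0,-1],[0.08,-0.14,0,0,-1],[0.1,-0.175,0,0,-1],[0.12,-0.21,0,0,-1],[0.14,-0.245,0,0,-1],[0.16,-0.28,0,0,-1],[0.18,-0.315,0,0,-1],[0.2,-0.35,0,0,-1]]'; python3 -c "
from h import *
s,R=st();print(np.round(s['q'],3))"
python3 -m pendant '[[0.02,-0.035,0,0,-1],[0.04,-0.07,0,0,-1],[0.06,-0.105,0,0,-1],[0.08,-0.14,0,0,-1],[0.1,-0.175,0,0,-1],[0.12,-0.21,0,0,-1],[0.12,-0.23,0,0,-1],[0.12,-0.23,0,0,-1]]'; python3 -c "
from h import *
s,R=st();print(np.round(s['q'],3))"
```

```text
t: 4.1
tcp_pos: [0.4895, -0.2001, 0.5974]
ee_rot: [3.092, 0.003, 0.053]
contact_force: [0.8, -0.0, 0.7]
finger_gap: 0.999
t 4.1 tcp [ 0.4895 -0.2001  0.5974] z [ 0.034 -0.049 -0.998] y [ 0.001 -0.999  0.049] F [ 0.8 -0.   0.7] gap 0.999
[ 0.409  0.106 -0.111  1.237  0.05   1.752 -1.26 ]
t: 4.77
tcp_pos: [0.6088, 0.0357, 0.5871]
ee_rot: [3.1, 0.018, 0.047]
contact_force: [0.2, 0.2, -0.6]
finger_gap: 1.003
t 4.77 tcp [0.6088 0.0357 0.5871] z [ 0.03  -0.041 -0.999] y [ 0.011 -0.999  0.041] F [ 0.2  0.2 -0.6] gap 1.003
[ 0.06   0.299 -0.283  1.031  0.132  1.799 -1.738]
```

```bash
for i in 1 2 3 4; do python3 -m pendant '[[0,0,-0.04,0,-1]]' | sed -n 1,3p; done; python3 -c "
from h import *
s,R=st();print(np.round(s['q'],3))"
```

```text
t: 4.85
tcp_pos: [0.6041, 0.0319, 0.6155]
ee_rot: [3.093, 0.011, 0.01]
t: 4.93
tcp_pos: [0.6043, 0.0319, 0.6646]
ee_rot: [3.094, 0.003, 0.033]
t: 5.02
tcp_pos: [0.6051, 0.0359, 0.6778]
ee_rot: [3.099, 0.014, 0.064]
t: 5.1
tcp_pos: [0.603, 0.0336, 0.6794]
ee_rot: [3.095, 0.007, 0.061]
t 5.1 tcp [0.603  0.0336 0.6794] z [ 0.039 -0.046 -0.998] y [ 0.003 -0.999  0.046] F [ 1.  -0.7 -1.4] gap 1.0
[-0.187  0.347  0.105  0.75   0.015  2.011 -1.649]
```

```bash
for i in 1 2 3 4; do python3 -m pendant '[[0.03,0,-0.03,0,-1]]' | sed -n 1,3p; done; python3 -c "
from h import *
s,R=st();print(np.round(s['q'],3))"
```

```text
t: 5.18
tcp_pos: [0.6191, 0.0319, 0.6878]
ee_rot: [3.094, 0.003, 0.1]
t: 5.27
tcp_pos: [0.6386, 0.0302, 0.6949]
ee_rot: [3.088, -0.004, 0.148]
t: 5.35
tcp_pos: [0.6555, 0.0324, 0.7015]
ee_rot: [3.088, 0.003, 0.193]
t: 5.43
tcp_pos: [0.6702, 0.0329, 0.7095]
ee_rot: [3.086, 0.006, 0.241]
t 5.43 tcp [0.6702 0.0329 0.7095] z [ 0.155 -0.045 -0.987] y [ 0.001 -0.999  0.046] F [ 0.1  0.1 -0.2] gap 1.0
[-0.232  0.471  0.296  0.513 -0.101  2.016 -1.595]
```

```bash
for i in 1 2 3 4; do python3 -m pendant '[[0,0,-0.04,0,-1]]' | sed -n 2,3p; done; python3 -c "
from h import *
s,R=st();print(np.round(s['q'],3))"
```

```text
tcp_pos: [0.6596, 0.0338, 0.7214]
ee_rot: [3.084, 0.007, 0.264]
tcp_pos: [0.6418, 0.034, 0.7446]
ee_rot: [3.081, 0.008, 0.312]
tcp_pos: [0.6251, 0.0342, 0.7661]
ee_rot: [3.077, 0.009, 0.36]
tcp_pos: [0.6088, 0.0344, 0.7852]
ee_rot: [3.073, 0.01, 0.405]
t 5.77 tcp [0.6088 0.0344 0.7852] z [ 0.259 -0.041 -0.965] y [ 0.001 -0.999  0.042] F [0.4 0.3 0.7] gap 0.998
[-0.323  0.326  0.377  0.555 -0.091  2.016 -1.595]
```

```bash
for i in 1 2 3 4 5 6; do python3 -m pendant '[[0.015,0,-0.038,0,-1]]' | sed -n 2,3p; done; python3 -c "
from h import *
s,R=st();print(np.round(s['q'],3))"
```

```text
tcp_pos: [0.6044, 0.0344, 0.8033]
ee_rot: [3.067, 0.011, 0.46]
tcp_pos: [0.602, 0.0352, 0.8164]
ee_rot: [3.061, 0.012, 0.502]
tcp_pos: [0.5984, 0.036, 0.8296]
ee_rot: [3.055, 0.014, 0.543]
tcp_pos: [0.5933, 0.0365, 0.8439]
ee_rot: [3.047, 0.015, 0.586]
tcp_pos: [0.5868, 0.0368, 0.859]
ee_rot: [3.039, 0.016, 0.632]
tcp_pos: [0.5792, 0.0371, 0.8745]
ee_rot: [3.03, 0.017, 0.678]
t 6.27 tcp [0.5792 0.0371 0.8745] z [ 0.426 -0.034 -0.904] y [ 0.003 -0.999  0.038] F [0.8 0.4 0.1] gap 0.999
[-0.388  0.266  0.466  0.441 -0.111  2.015 -1.593]
```

```bash
for i in 1 2 3 4 5; do python3 -m pendant '[[0.015,-0.02,-0.033,0,-1]]' | sed -n 2,3p; done; python3 -c "
from h import *
s,R=st();print(np.round(s['q'],3))"
```

```text
tcp_pos: [0.5719, 0.0534, 0.8887]
ee_rot: [3.019, 0.01, 0.724]
tcp_pos: [0.5656, 0.0752, 0.9002]
ee_rot: [3.013, 0.016, 0.765]
tcp_pos: [0.5583, 0.0952, 0.9115]
ee_rot: [3.006, 0.02, 0.805]
tcp_pos: [0.55, 0.1141, 0.923]
ee_rot: [2.998, 0.023, 0.846]
tcp_pos: [0.5407, 0.1323, 0.9344]
ee_rot: [2.99, 0.026, 0.888]
t 6.68 tcp [0.5407 0.1323 0.9344] z [ 0.546 -0.017 -0.838] y [ 0.01  -1.     0.026] F [ 0.2  0.8 -0.5] gap 1.001
[-0.749  0.254  0.738  0.353 -0.122  2.015 -1.717]
```

```bash
for i in 1 2 3 4 5; do python3 -m pendant '[[0.02,-0.01,-0.033,0,-1]]' | sed -n 2,3p; done; python3 -c "
from h import *
s,R=st();print(np.round(s['q'],3))"
```

```text
tcp_pos: [0.5344, 0.1416, 0.9467]
ee_rot: [2.982, 0.033, 0.932]
tcp_pos: [0.5274, 0.1477, 0.9593]
ee_rot: [2.972, 0.034, 0.976]
tcp_pos: [0.5193, 0.1539, 0.9718]
ee_rot: [2.962, 0.035, 1.02]
tcp_pos: [0.5103, 0.1602, 0.984]
ee_rot: [2.952, 0.038, 1.063]
tcp_pos: [0.5003, 0.1663, 0.996]
ee_rot: [-2.939, -0.04, -1.104]
t 7.1 tcp [0.5003 0.1663 0.996 ] z [ 0.658  0.01  -0.753] y [ 0.024 -1.     0.007] F [ 0.  -0.8 -0.2] gap 0.997
[-0.926  0.242  0.918  0.246 -0.154  2.015 -1.758]
```

```bash
python3 - <<'E'
from h import *
np.set_printoptions(precision=4,suppress=True)
print('handle top', onz('top',[233.5,306.2],.133), onz('side',[249.5,257.8],.133), tri({'top':[233.5,306.2],'side':[249.5,257.8]}))
# stand top corners from crop
q=[(548,275),(667,267),(675,378),(552,385)]
P=[onz('top',[150+y/3.7,150+x/4],.03 if i<2 else .0) for i,(x,y) in enumerate(q)]; print(np.array(P))
q=[(218,410),(349,396),(368,527),(233,545)]
P=[onz('side',[160+y/3.7,180+x/3.7],.03) for i,(x,y) in enumerate(q)]; print(np.array(P),np.mean(P,0))
# station corners side top z=.05
q=[(291,34),(436,23),(458,125),(308,143)]
P=[onz('side',[160+y/3.7,180+x/3.7],.05) for x,y in q]; print(np.array(P),np.mean(P,0))
q=[(180,219)]; print('carrier top',onz('top',[150+219/3.7,150+179/4],.0535), onz('side',[160+74/3.7,180+373/3.7],.0535))
print('green',onz('top',[276.5,294.2],0),onz('side',[286.8,211.7],0))
E
```

```text
handle top [ 0.5201 -0.1441  0.133 ] [ 0.5235 -0.1454  0.133 ] [ 0.5219 -0.1441  0.131 ]
[[ 0.55   -0.1057  0.03  ]
 [ 0.5553 -0.1762  0.03  ]
 [ 0.4858 -0.183   0.    ]
 [ 0.481  -0.1088  0.    ]]
[[ 0.4847 -0.1122  0.03  ]
 [ 0.553  -0.1092  0.03  ]
 [ 0.5564 -0.1894  0.03  ]
 [ 0.4898 -0.1939  0.03  ]] [ 0.521  -0.1512  0.03  ]
[[0.5374 0.1499 0.05  ]
 [0.626  0.1515 0.05  ]
 [0.6294 0.0633 0.05  ]
 [0.5422 0.0568 0.05  ]] [0.5837 0.1054 0.05  ]
carrier top [0.5822 0.1093 0.0535] [0.5838 0.1066 0.0535]
green [ 0.4276 -0.1237  0.    ] [ 0.4294 -0.1236  0.    ]
```

```bash
cat >> h.py <<'E'
def to(target):
    s,R=st(); d=np.array(target)-np.array(s['tcp_pos']); print('tool delta',(R.T@d).round(4),'len',np.linalg.norm(d).round(3)); 
E
python3 -c "
from h import *
s,R=st(); 
print(R.round(4).tolist(),np.round(s['q'],3))
to([.45,-.146,.8]);to([.436,-.146,.4])"
```

```text
t 7.1 tcp [0.5003 0.1663 0.996 ] z [ 0.658  0.01  -0.753] y [ 0.024 -1.     0.007] F [ 0.  -0.8 -0.2] gap 0.997
[[0.7524, 0.0244, 0.6583], [0.0233, -0.9997, 0.0105], [0.6583, 0.0075, -0.7527]] [-0.926  0.242  0.918  0.246 -0.154  2.015 -1.758]
t 7.1 tcp [0.5003 0.1663 0.996 ] z [ 0.658  0.01  -0.753] y [ 0.024 -1.     0.007] F [ 0.  -0.8 -0.2] gap 0.997
tool delta [-0.1742  0.3095  0.1111] len 0.372
t 7.1 tcp [0.5003 0.1663 0.996 ] z [ 0.658  0.01  -0.753] y [ 0.024 -1.     0.007] F [ 0.  -0.8 -0.2] gap 0.997
tool delta [-0.448   0.3062  0.403 ] len 0.676
```

```bash
python3 -m pendant '[[-0.018,0.031,0.011,0,-1],[-0.035,0.062,0.022,0,-1],[-0.052,0.093,0.033,0,-1],[-0.07,0.124,0.044,0,-1],[-0.087,0.155,0.055,0,-1],[-0.105,0.186,0.067,0,-1],[-0.122,0.217,0.078,0,-1],[-0.14,0.248,0.089,0,-1],[-0.157,0.279,0.1,0,-1],[-0.174,0.31,0.111,0,-1]]'; python3 -c "
from h import *
to([.436,-.146,.4]); print(np.round(robot.sense()['q'],3))"
```

```text
t: 7.93
tcp_pos: [0.4678, -0.0075, 0.8932]
ee_rot: [-2.94, -0.051, -1.099]
contact_force: [-0.3, -0.3, -0.3]
finger_gap: 0.999
t 7.93 tcp [ 0.4678 -0.0075  0.8932] z [ 0.656  0.014 -0.755] y [ 0.031 -0.999  0.009] F [-0.3 -0.3 -0.3] gap 0.999
tool delta [-0.3516  0.133   0.3494] len 0.513
[-0.963 -0.306  0.437  1.043  0.438  1.688 -1.828]
```

```bash
python3 -m pendant '[[-0.028,0.011,0.028,0,-1],[-0.056,0.021,0.056,0,-1],[-0.084,0.032,0.083,0,-1],[-0.112,0.043,0.11,0,-1],[-0.14,0.053,0.138,0,-1],[-0.168,0.064,0.166,0,-1],[-0.196,0.074,0.194,0,-1],[-0.224,0.085,0.222,0,-1],[-0.25,0.096,0.25,0,-1],[-0.25,0.096,0.25,0,-1]]'; python3 -c "
from h import *
to([.436,-.146,.4]); print(np.round(robot.sense()['q'],3))"
```

```text
t: 8.77
tcp_pos: [0.4829, -0.0604, 0.7816]
ee_rot: [2.937, -0.007, 1.067]
contact_force: [-1.2, -5.7, -0.6]
finger_gap: 0.998
t 8.77 tcp [ 0.4829 -0.0604  0.7816] z [ 0.642 -0.017 -0.767] y [-0.01  -1.     0.014] F [-1.2 -5.7 -0.6] gap 0.998
tool delta [-0.2809  0.0807  0.264 ] len 0.394
[ 0.302 -0.307 -0.109  1.37  -0.137  1.387 -1.412]
```

```bash
python3 -m pendant '[[0,0,0,0,-1]]'; python3 -c "
from h import *
to([.53,-.146,.45]); print(np.round(robot.sense()['q'],3))"
```

```text
t: 8.85
tcp_pos: [0.4844, -0.0545, 0.7771]
ee_rot: [2.952, 0.017, 1.06]
contact_force: [0.8, 0.6, -0.7]
finger_gap: 1.004
t 8.85 tcp [ 0.4844 -0.0545  0.7771] z [ 0.636 -0.001 -0.771] y [ 0.008 -1.     0.009] F [ 0.8  0.6 -0.7] gap 1.004
tool delta [-0.1741  0.089   0.2815] len 0.343
[ 0.251 -0.304 -0.083  1.375 -0.129  1.386 -1.417]
```

```bash
python3 -m pendant '[[-0.019,0.01,0.03,0,-1],[-0.038,0.02,0.06,0,-1],[-0.057,0.03,0.09,0,-1],[-0.076,0.04,0.12,0,-1],[-0.095,0.05,0.15,0,-1],[-0.114,0.06,0.18,0,-1],[-0.133,0.07,0.21,0,-1],[-0.152,0.08,0.24,0,-1],[-0.174,0.089,0.28,0,-1],[-0.174,0.089,0.28,0,-1]]'; python3 -c "
from h import *
to([.50,-.146,.28]); print(np.round(robot.sense()['q'],3))"
```

```text
t: 9.68
tcp_pos: [0.5314, -0.1308, 0.4482]
ee_rot: [-2.95, -0.054, -1.054]
contact_force: [-1.0, 0.1, -0.9]
finger_gap: 1.002
t 9.68 tcp [ 0.5314 -0.1308  0.4482] z [ 0.633  0.019 -0.774] y [ 0.035 -0.999  0.004] F [-1.   0.1 -0.9] gap 1.002
tool delta [-0.1313  0.0134  0.1099] len 0.172
[ 0.459 -0.246 -0.091  2.054 -0.41   0.726 -0.947]
```

```bash
python3 -m pendant '[[0,0,0,0,-1]]'; python3 -c "
from h import *
to([.52,-.145,.20]); print(np.round(robot.sense()['q'],3))"
```

```text
t: 9.77
tcp_pos: [0.5335, -0.1307, 0.4542]
ee_rot: [-2.948, -0.055, -1.064]
contact_force: [-0.6, 0.4, 1.0]
finger_gap: 1.001
t 9.77 tcp [ 0.5335 -0.1307  0.4542] z [ 0.638  0.018 -0.77 ] y [ 0.035 -0.999  0.006] F [-0.6  0.4  1. ] gap 1.001
tool delta [-0.1731  0.0124  0.1868] len 0.255
[ 0.46  -0.249 -0.093  2.046 -0.409  0.729 -0.95 ]
```

```bash
python3 -m pendant '[[-0.025,0.003,0.027,0,-1],[-0.05,0.006,0.054,0,-1],[-0.075,0.009,0.081,0,-1],[-0.1,0.012,0.108,0,-1],[-0.125,0.013,0.135,0,-1],[-0.15,0.013,0.162,0,-1],[-0.173,0.013,0.187,0,-1],[-0.173,0.013,0.187,0,-1]]'; python3 -c "
from h import *
to([.534,-.145,.0935]); print(np.round(robot.sense()['q'],3)); snap('side','side1'); snap('top','top1')"
```

```text
t: 10.43
tcp_pos: [0.5282, -0.1442, 0.229]
ee_rot: [-2.944, -0.07, -1.075]
contact_force: [-0.4, -0.1, -0.2]
finger_gap: 1.003
t 10.43 tcp [ 0.5282 -0.1442  0.229 ] z [ 0.644  0.021 -0.765] y [ 0.044 -0.999  0.009] F [-0.4 -0.1 -0.2] gap 1.003
tool delta [-0.0829 -0.0003  0.1073] len 0.136
[ 0.441  0.033 -0.049  2.37  -1.272  0.28   0.039]
```

View pics/side1.png

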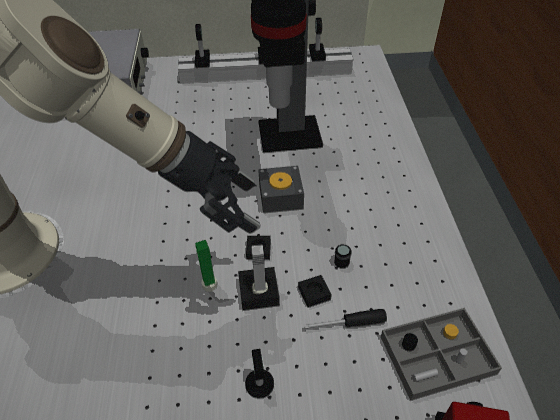

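View pics/top1.png

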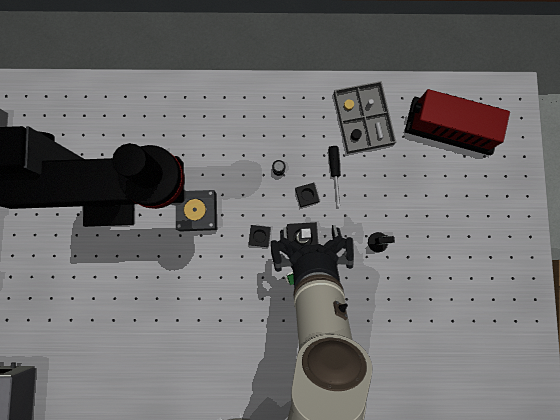

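```bash
cat > fk.py <<'E'
import numpy as np, itertools
from scipy.spatial.transform import Rotation as Ro
from scipy.optimize import least_squares
D=[ # q, tcp, z, y
([1.5032,.5019,-.4268,1.5515,.2208,1.1382,-.2103],[.2108,-.6141,.2303],[-.001,.002,-1],[.325,-.946,-.002]),
([.95,.374,.185,.706,-.079,2.015,-.48],[.2865,-.5467,.6835],[.026,-.045,-.999],[.005,-.999,.046]),
([.927,.304,.183,.975,-.057,1.806,-.483],[.2889,-.553,.6088],[.029,-.055,-.998],[.002,-.999,.055]),
([.409,.106,-.111,1.237,.05,1.752,-1.26],[.4895,-.2001,.5974],[.034,-.049,-.998],[.001,-.999,.049]),
([.06,.299,-.283,1.031,.132,1.799,-1.738],[.6088,.0357,.5871],[.03,-.041,-.999],[.011,-.999,.041]),
([-.187,.347,.105,.75,.015,2.011,-1.649],[.603,.0336,.6794],[.039,-.046,-.998],[.003,-.999,.046]),
([-.232,.471,.296,.513,-.101,2.016,-1.595],[.6702,.0329,.7095],[.155,-.045,-.987],[.001,-.999,.046]),
([-.323,.326,.377,.555,-.091,2.016,-1.595],[.6088,.0344,.7852],[.259,-.041,-.965],[.001,-.999,.042]),
([-.388,.266,.466,.441,-.111,2.015,-1.593],[.5792,.0371,.8745],[.426,-.034,-.904],[.003,-.999,.038]),
([-.749,.254,.738,.353,-.122,2.015,-1.717],[.5407,.1323,.9344],[.546,-.017,-.838],[.01,-1,.026]),
([-.926,.242,.918,.246,-.154,2.015,-1.758],[.5003,.1663,.996],[.658,.01,-.753],[.024,-1,.007]),
([-.963,-.306,.437,1.043,.438,1.688,-1.828],[.4678,-.0075,.8932],[.656,.014,-.755],[.031,-.999,.009]),
([.251,-.304,-.083,1.375,-.129,1.386,-1.417],[.4844,-.0545,.7771],[.636,-.001,-.771],[.008,-1,.009]),
([.46,-.249,-.093,2.046,-.409,.729,-.95],[.5335,-.1307,.4542],[.638,.018,-.77],[.035,-.999,.006]),
([.441,.033,-.049,2.37,-1.272,.28,.039],[.5282,-.1442,.229],[.644,.021,-.765],[.044,-.999,.009]),
]
def T(R=np.eye(3),p=(0,0,0)):
    M=np.eye(4); M[:3,:3]=R; M[:3,3]=p; return M
def rz(a): return T(Ro.from_euler('z',a).as_matrix())
def ry(a): return T(Ro.from_euler('y',a).as_matrix())
def t(x,z): return T(p=(x,0,z))
def fk(q,P,s,full=False):
    b,d1,a0,L1,a1,a2,L2,a3,L3,c7,c3,c5=P
    F=[rz(s[0]*q[0]+b)@t(a0,d1)@ry(q[1])]
    F.append(F[-1]@rz(s[1]*q[2]+c3)@t(a1,L1)); F.append(F[-1]@ry(q[3])@t(a2,L2)); F.append(F[-1]@rz(s[2]*q[4]+c5)@ry(q[5])@t(a3,0)); F.append(F[-1]@t(0,L3)@rz(s[3]*q[6]+c7))
    return F if full else F[-1]
def res(P,s):
    r=[]
    for q,p,z,y in D:
        M=fk(q,P,s); r+=list((M[:3,3]-p)*3)+list(M[:3,2]-z)+list(M[:3,1]-y)
    return np.array(r)
if __name__=='__main__':
    best=None
    for s in itertools.product([1,-1],repeat=4):
      for c in (0,1.57,3.14,-1.57):
        o=least_squares(res,[0,.3,0,.35,0,0,.35,0,.3,c,0,0],args=(s,))
        if best is None or o.cost<best[0]: best=(o.cost,s,o.x)
    print(best[0],best[1],best[2].round(4).tolist())
    r=res(best[2],best[1]).reshape(-1,9); print((r[:,:3]/3).round(4))
    np.savez('fk.npz',P=best[2],s=best[1])
E
python3 fk.py
```

```text
0.005180723385575669 (-1, -1, -1, -1) [-0.0294, 0.3527, -0.0038, 0.5057, 0.0016, 0.0071, 0.4713, -0.0003, 0.3596, 1.5293, -0.0193, 0.0132]
[[ 0.0006  0.003  -0.001 ]
 [ 0.0032  0.0009 -0.0015]
 [ 0.0009  0.0019 -0.0018]
 [ 0.0027  0.006  -0.0014]
 [ 0.0008  0.0052 -0.0012]
 [-0.0002  0.0036 -0.0011]
 [ 0.0009  0.0002 -0.0014]
 [ 0.0003  0.0012 -0.    ]
 [ 0.0008  0.0017  0.001 ]
 [-0.0002  0.0002  0.0013]
 [ 0.0002 -0.0004  0.002 ]
 [-0.0122  0.0009  0.0006]
 [ 0.0061  0.0049  0.0016]
 [ 0.0039  0.0017  0.0013]
 [-0.0004  0.0007  0.0015]]
```

```bash
cat > ik.py <<'E'
from fk import *
from scipy.optimize import least_squares
f=np.load('fk.npz'); P=f['P'].copy(); s=f['s']
LO=np.array([-2.88,-.31,-1.54,.2,-1.41,.19,-2.57]); HI=np.array([2.88,2.03,1.56,2.42,4.55,2.02,2.57])
def ik(p,z,y,n=30,seed=0,margin=.03):
    rng=np.random.default_rng(seed); z=np.array(z,float); z/=np.linalg.norm(z); y=np.array(y,float); y-=z*(y@z); y/=np.linalg.norm(y); best=[]
    lo,hi=LO+margin,HI-margin
    for k in range(n):
        o=least_squares(lambda q:(lambda M: np.r_[(M[:3,3]-p)*3,M[:3,2]-z,M[:3,1]-y])(fk(q,P,s)),rng.uniform(lo,hi),bounds=(lo,hi),max_nfev=60)
        e=np.sqrt(2*o.cost); m=np.minimum(o.x-LO,HI-o.x).min(); best.append((e,-m,o.x))
    ok=[b for b in best if b[0]<2e-3]
    return sorted(ok,key=lambda b:b[1]) , min(b[0] for b in best)
if __name__=='__main__':
    a=.68
    for nm,g in (('stand',[.522,-.145,.108]),('stand_up',[.522,-.145,.2]),('st_hi',[.583,.107,.158]),('st_lo',[.583,.107,.127])):
        for ln,h in (('x',[1,0]),('y',[0,1]),('xy',[.707,.707])):
            for a in (.6,.7,.9):
                z=np.array([h[0]*np.sin(a),h[1]*np.sin(a),-np.cos(a)]); y=[h[1],-h[0],0]
                for sg in (1,-1):
                    ok,e=ik(np.array(g)+.0187*z,z,np.array(y)*sg)
                    print(nm,ln,a,sg,len(ok),round(e,4),(ok[0][2].round(2),round(-ok[0][1],2)) if ok else '')
E
python3 ik.py
```

```text
stand x 0.6 1 12 0.0 (array([0.29, 0.37, 0.09, 2.37, 4.21, 0.3 , 0.82]), np.float64(0.05))
stand x 0.6 -1 15 0.0 (array([ 0.08,  0.38,  0.32,  2.37,  4.29,  0.38, -2.43]), np.float64(0.05))
stand x 0.7 1 0 0.0341 
stand x 0.7 -1 0 0.0341 
stand x 0.9 1 0 0.139 
stand x 0.9 -1 0 0.139 
stand y 0.6 1 21 0.0 (array([ 0.49,  0.68,  0.05,  1.74, -0.57,  1.16,  0.9 ]), np.float64(0.68))
stand y 0.6 -1 9 0.0 (array([ 0.06,  0.79,  0.65,  1.74, -0.91,  1.39, -1.99]), np.float64(0.5))
stand y 0.7 1 20 0.0 (array([ 0.57,  0.73, -0.  ,  1.7 , -0.59,  1.23,  0.93]), np.float64(0.72))
stand y 0.7 -1 9 0.0 (array([ 0.18,  0.81,  0.54,  1.7 , -0.89,  1.43, -1.99]), np.float64(0.52))
stand y 0.9 1 20 0.0 (array([ 1.09,  0.96, -0.68,  1.62, -0.2 ,  1.22,  0.64]), np.float64(0.8))
stand y 0.9 -1 9 0.0 (array([ 0.47,  0.85,  0.23,  1.62, -0.8 ,  1.49, -2.04]), np.float64(0.53))
stand xy 0.6 1 25 0.0 (array([ 0.57,  0.5 ,  0.02,  2.1 , -1.01,  0.73,  0.65]), np.float64(0.32))
stand xy 0.6 -1 25 0.0 (array([ 1.54,  1.01, -1.29,  2.1 ,  0.72,  0.56,  2.31]), np.float64(0.25))
stand xy 0.7 1 25 0.0 (array(
[... 4374 characters left out ...]
0.63))
st_lo y 0.9 -1 9 0.0 (array([ 0.11,  0.74,  0.15,  1.79, -1.04,  1.25, -2.21]), np.float64(0.36))
st_lo xy 0.6 1 23 0.0 (array([ 1.02,  0.92, -1.3 ,  2.17,  1.27,  0.42, -1.84]), np.float64(0.23))
st_lo xy 0.6 -1 10 0.0 (array([ 1.02,  0.93, -1.31,  2.17,  1.29,  0.43,  1.3 ]), np.float64(0.23))
st_lo xy 0.7 1 24 0.0 (array([ 1.09,  1.02, -1.34,  2.21,  1.5 ,  0.39, -1.97]), np.float64(0.2))
st_lo xy 0.7 -1 21 0.0 (array([ 1.08,  0.99, -1.32,  2.21,  1.48,  0.36,  1.18]), np.float64(0.17))
st_lo xy 0.9 1 15 0.0 (array([-0.22,  0.58,  0.43,  2.27,  4.39,  0.97,  1.03]), np.float64(0.15))
st_lo xy 0.9 -1 20 0.0 (array([-0.38,  0.64,  0.62,  2.28,  4.37,  1.08, -2.16]), np.float64(0.14))
```

```bash
cat > t1.py <<'E'
from ik import *
z=np.array([.64,.01,-.768])
def Y(yaw):
    y=np.array([np.cos(yaw),np.sin(yaw),0]); # y in plane perp to z with heading yaw
    y=y-z*(y@z)/(z@z); return y
for p in ([.53,-.1,.5],[.5,.1,.65],[.3,.4,.65],[0,.5,.65],[-.25,.35,.6]):
    for yaw in (-90,-45,0,45,90,135,180,225):
        ok,e=ik(np.array(p),z,Y(np.radians(yaw)),n=14)
        if ok: print(p,yaw,len(ok),ok[0][2].round(2),round(-ok[0][1],2))
E
python3 t1.py
```

```text
[0.3, 0.4, 0.65] -45 6 [-1.08 -0.13 -0.31  1.53  0.65  1.55 -2.25] 0.18
[0.3, 0.4, 0.65] 0 7 [-1.43 -0.12 -0.01  1.53  0.69  1.58 -1.38] 0.19
[0.3, 0.4, 0.65] 45 8 [-1.13 -0.13 -0.27  1.53  0.65  1.55 -0.43] 0.18
[0.3, 0.4, 0.65] 90 8 [-1.51 -0.12  0.06  1.53  0.7   1.59  0.19] 0.19
[0.3, 0.4, 0.65] 135 5 [-1.88 -0.13  0.36  1.53  0.75  1.62  0.8 ] 0.18
[0.3, 0.4, 0.65] 180 4 [-1.47 -0.12  0.02  1.53  0.7   1.58  1.76] 0.19
[0.3, 0.4, 0.65] 225 1 [-2.52 -0.22  0.84  1.53  0.89  1.73  2.53] 0.04
[0, 0.5, 0.65] 0 4 [-2.37  0.18  0.4   1.23  0.64  1.94 -1.8 ] 0.08
[0, 0.5, 0.65] 45 4 [-2.17  0.17  0.15  1.23  0.68  1.96 -0.91] 0.06
[0, 0.5, 0.65] 90 5 [-2.6   0.2   0.69  1.23  0.58  1.91 -0.17] 0.11
[0, 0.5, 0.65] 135 5 [-2.3   0.17  0.31  1.23  0.65  1.94  0.42] 0.08
[0, 0.5, 0.65] 180 4 [-2.66  0.22  0.78  1.23  0.56  1.9   1.41] 0.12
[0, 0.5, 0.65] 225 2 [-2.54  0.2   0.61  1.23  0.6   1.92  2.3 ] 0.1
```

```bash
cat > sim.py <<'E'
from ik import *
def step(q,M,d,w,spin=0,lo=LO,hi=HI,reg=1e-3):
    # M commanded pose 4x4; d tool shift
    Tg=M@T(p=d)@rz(spin)
    q0=np.array(q)
    def r(x):
        F=fk(x,P,s); e=Ro.from_matrix(F[:3,:3].T@Tg[:3,:3]).as_rotvec()
        return np.r_[(F[:3,3]-Tg[:3,3])*w,e,(x-q0)*reg]
    o=least_squares(r,np.clip(q0,lo+.0051,hi-.0051),bounds=(lo+.005,hi-.005))
    return o.x,fk(o.x,P,s)
if __name__=='__main__':
    for w in (.5,1,2,4,8):
        q=np.array([-.232,.471,.296,.513,-.101,2.015,-1.595]); M=fk(q,P,s)
        for i in range(4): q,M=step(q,M,[0,0,-.04],w)
        a=M[:3,3].round(3),M[:3,2].round(3)
        for i in range(6): q,M=step(q,M,[.015,0,-.038],w)
        print(w,*a,M[:3,3].round(3),M[:3,2].round(3),q.round(2))
    print('obs [.609,.034,.785] [.259,-.041] ; [.579,.037,.8745],[.426,-.034]')
E
python3 sim.py
```

```text
0.5 [0.6   0.033 0.745] [ 0.17  -0.048 -0.984] [0.582 0.032 0.763] [ 0.196 -0.048 -0.979] [-0.24  0.27  0.18  0.67  0.01  2.01 -1.63]
1 [0.604 0.034 0.761] [ 0.205 -0.047 -0.978] [0.581 0.035 0.81 ] [ 0.293 -0.044 -0.955] [-0.25  0.26  0.19  0.58  0.01  2.01 -1.63]
2 [0.612 0.036 0.796] [ 0.283 -0.045 -0.958] [0.573 0.04  0.912] [ 0.495 -0.035 -0.868] [-0.26  0.25  0.19  0.36  0.01  2.01 -1.63]
4 [0.622 0.039 0.834] [ 0.367 -0.041 -0.929] [0.559 0.045 1.011] [ 0.691 -0.024 -0.723] [-0.54  0.31  1.53  0.21 -1.02  2.   -1.54]
8 [0.627 0.04  0.853] [ 0.41  -0.039 -0.911] [0.557 0.048 1.066] [ 0.797 -0.015 -0.604] [-0.61  0.27  1.55  0.21 -0.97  1.88 -1.55]
obs [.609,.034,.785] [.259,-.041] ; [.579,.037,.8745],[.426,-.034]
```

```bash
cat > plan.py <<'E'
from sim import *
import sys, multiprocessing as mp
W=1.7
q0=np.array([.441,.033,-.049,2.37,-1.272,.28,.039])
zt=np.array([0,.65,-.76]); zt/=np.linalg.norm(zt)
dirs=[]
for v in itertools.product((-1,0,1),repeat=3):
    if any(v): v=np.array(v,float); dirs.append(v/np.linalg.norm(v)*.041)
def safe(M):
    p=M[:3,3]; wr=p-.36*M[:3,2]
    if p[2]<.2 or np.hypot(p[0],p[1])<.25: return False
    if p[0]>.35 and p[1]>-.02 and p[2]<.6: return False
    if np.hypot(wr[0],wr[1])<.2 and wr[2]<.6: return False
    return True
def run(c):
    q,M=q0,fk(q0,P,s); n=0
    # lift first then transit
    for wp in ([M[0,3],M[1,3],max(c[2],.45)],c):
        for k in range(60):
            d=np.array(wp)-M[:3,3]; L=np.linalg.norm(d)
            if L<.03: break
            if k>5 and L>last-.003: break
            last=L
            q,M=step(q,M,M[:3,:3].T@d*min(1,.04/L),W); n+=1
    start=(n,M[:3,3].copy(),M[:3,2].copy())
    if not safe(M): return None
    moves=[]
    for k in range(30):
        best=None
        for d in dirs:
            q2,M2=step(q,M,M[:3,:3].T@d,W)
            if not safe(M2): continue
            e=np.arccos(np.clip(M2[:3,2]@zt,-1,1))
            if best is None or e<best[0]: best=(e,q2,M2,d)
        if best is None: break
        e,q,M,d=best; moves.append((d/.041).round(1).tolist()); 
        if e<.06: break
    return e,len(moves),start,M[:3,3].round(2),q.round(2),moves
if __name__=='__main__':
    C=[]
    for az in np.radians([-110,-90,-70,-45,-20,20,60,90,110]):
        for r in (.35,.5,.65):
            for z in (.35,.55,.8): C.append([r*np.cos(az),r*np.sin(az),z])
    import os
    with mp.Pool(os.cpu_count()) as pool: R=pool.map(run,C,chunksize=1)
    R=[(c,r) for c,r in zip(C,R) if r]; R.sort(key=lambda x:x[1][0]*40+x[1][1]+x[1][2][0]*.7)
    for c,r in R[:10]: print(np.round(c,2),round(r[0],3),r[1],r[2][0],r[2][1].round(2),r[2][2].round(2),r[3],r[4])
    print(R[0][1][5])
E
export OMP_NUM_THREADS=1; nproc; time timeout 550 python3 plan.py
```

```text
1
real	9m10.022s
user	0m0.688s
sys	0m0.170s
```

```bash
cat > fast.py <<'E'
import numpy as np, cv2
from scipy.optimize import lsq_linear
f=np.load('fk.npz'); P=f['P']; s=f['s']
LO=np.array([-2.88,-.31,-1.54,.2,-1.41,.19,-2.57])+.005; HI=np.array([2.88,2.03,1.56,2.42,4.55,2.02,2.57])-.005
def RZ(a): c,d=np.cos(a),np.sin(a); return np.array([[c,-d,0],[d,c,0],[0,0,1]])
def RY(a): c,d=np.cos(a),np.sin(a); return np.array([[c,0,d],[0,1,0],[-d,0,c]])
ez=np.array([0,0,1.]); ey=np.array([0,1.,0])
def fkj(q):
    b,d1,a0,L1,a1,a2,L2,a3,L3,c7,c3,c5=P
    ax=[];o=[]
    R=np.eye(3);p=np.zeros(3)
    ax.append(s[0]*ez);o.append(p); R=RZ(s[0]*q[0]+b); p=R@[a0,0,d1]
    ax.append(R@ey);o.append(p); R=R@RY(q[1])
    ax.append(s[1]*R@ez);o.append(p); R=R@RZ(s[1]*q[2]+c3); p=p+R@[a1,0,L1]
    ax.append(R@ey);o.append(p); R=R@RY(q[3]); p=p+R@[a2,0,L2]
    ax.append(s[2]*R@ez);o.append(p); R=R@RZ(s[2]*q[4]+c5)
    ax.append(R@ey);o.append(p); R=R@RY(q[5]); p=p+R@[a3,0,0]; p=p+R@[0,0,L3]
    ax.append(s[3]*R@ez);o.append(p); R=R@RZ(s[3]*q[6]+c7)
    J=np.array([np.r_[np.cross(a,p-oo),a] for a,oo in zip(ax,o)]).T
    return p,R,J
W=1.7
def step(q,p,R,d,spin=0.,iters=2,reg=.02,aim=None):
    pt=p+R@np.array(d); Rt=R@RZ(spin) if aim is None else aim
    q0=q
    for _ in range(iters):
        pc,Rc,J=fkj(q); e=cv2.Rodrigues(Rt@Rc.T)[0].ravel()
        A=np.vstack([J[:3]*W,J[3:],np.eye(7)*reg]); b=np.r_[(pt-pc)*W,e,(q0-q)*reg]
        lo=np.maximum(LO-q,-.3);hi=np.minimum(HI-q,.3)
        lo=np.minimum(lo,-1e-9);hi=np.maximum(hi,1e-9)
        q=q+lsq_linear(A,b,(lo,hi),method='bvls').x
    pc,Rc,_=fkj(q); return q,pc,Rc
E
cat > plan2.py <<'E'
from fast import *
import itertools,time
zt=np.array([0,.65,-.76]); zt/=np.linalg.norm(zt)
q0=np.array([.441,.033,-.049,2.37,-1.272,.28,.039])
dirs=[]
for v in itertools.product((-1,0,1),repeat=3):
    if any(v): v=np.array(v,float); dirs.append(v/np.linalg.norm(v)*.041)
def safe(p,R):
    wr=p-.36*R[:,2]
    if p[2]<.2 or np.hypot(p[0],p[1])<.25: return False
    if p[0]>.35 and p[1]>-.02 and p[2]<.55: return False
    if np.hypot(wr[0],wr[1])<.15 and wr[2]<.6: return False
    return True
def run(c):
    q=q0;p,R,_=fkj(q);n=0
    for wp in ([p[0],p[1],max(min(c[2],.6),.45)],c):
        last=9
        for k in range(60):
            d=np.array(wp)-p; L=np.linalg.norm(d)
            if L<.02 or (k>5 and L>last-.002): break
            last=L; q,p,R=step(q,p,R,R.T@d*min(1,.04/L)); n+=1
    st=(n,p.round(2),R[:,2].round(2))
    if not safe(p,R): return None
    mv=[]
    e=9
    for k in range(32):
        b=None
        for d in dirs:
            r=step(q,p,R,R.T@d,iters=1)
            if not safe(*r[1:]): continue
            e=np.arccos(np.clip(r[2][:,2]@zt,-1,1))
            if b is None or e<b[0]: b=(e,r,d)
        if b is None: break
        e,(q,p,R),d=b; mv.append((d/.041).round(1).tolist())
        if e<.06: break
    return e,len(mv),st,p.round(2),R.round(2).tolist(),q.round(2),mv
t0=time.time(); Rs=[]
for az in np.radians([-90,-60,-30,30,70,100]):
    for r in (.35,.5,.65):
        for z in (.35,.6,.8):
            if time.time()-t0>500: break
            c=[r*np.cos(az),r*np.sin(az),z]; o=run(c)
            if o: Rs.append((c,o))
print(time.time()-t0)
Rs.sort(key=lambda x:x[1][0]*40+x[1][1]+x[1][2][0]*.7)
for c,r in Rs[:8]: print(np.round(c,2),round(r[0],3),*r[1:4],r[5],len(r[6]))
for c,r in Rs[:3]: print(r[6])
E
timeout 560 python3 plan2.py
```

```text
88.76925849914551
[ 0.43 -0.25  0.6 ] 0.152 32 (13, array([ 0.43, -0.25,  0.6 ]), array([ 0.65, -0.01, -0.76])) [ 0.26 -0.12  0.62] [-0.35 -0.29  1.03  1.61 -0.46  2.02 -0.9 ] 32
[ 0.3  -0.17  0.6 ] 0.059 30 (22, array([ 0.31, -0.19,  0.6 ]), array([ 0.48,  0.26, -0.84])) [ 0.26 -0.08  0.61] [-0.26 -0.28  0.87  1.66 -0.45  2.02 -0.99] 30
[-0.11  0.64  0.6 ] 0.054 8 (54, array([-0.11,  0.62,  0.6 ]), array([ 0.07,  0.42, -0.91])) [-0.06  0.71  0.59] [ 0.13 -0.31 -1.54  1.48 -0.41  1.03 -2.38] 8
[ 0.43 -0.25  0.8 ] 0.14 32 (15, array([ 0.44, -0.24,  0.79]), array([ 0.65, -0.01, -0.76])) [ 0.26 -0.02  0.62] [ 0.51 -0.31  0.16  1.7  -0.54  2.02 -0.89] 32
[-0.11  0.64  0.8 ] 0.056 6 (57, array([-0.11,  0.62,  0.79]), array([ 0.19,  0.57, -0.8 ])) [-0.21  0.63  0.77] [-0.09 -0.31 -1.54  1.07 -0.17  1.39 -2.57] 6
[ 0.3  -0.17  0.8 ] 0.077 32 (19, array([ 0.31, -0.19,  0.81]), array([ 0.58,  0.07, -0.81])) [ 0.25 -0.    0.62] [ 0.35 -0.31  0.24  1.72 -0.53  2.02 -1.01] 32
[0.22 0.61 0.6 ] 0.047 21 (38, array([0.22, 0.59, 0.6 ]), array([ 0.49,  0.29, -0.82])) [-0.17  0.68  0.63] [-0.11 -0.31 
[... 729 characters left out ...]
 -1.0, 0.0], [0.0, -1.0, 0.0]]
[[0.0, 1.0, 0.0], [-0.7, 0.7, 0.0], [0.0, 1.0, 0.0], [-0.7, 0.7, 0.0], [-0.7, 0.7, 0.0], [-0.7, 0.7, 0.0], [0.0, 1.0, 0.0], [-0.7, 0.7, 0.0], [-0.7, 0.7, 0.0], [-0.7, 0.7, 0.0], [0.0, 1.0, 0.0], [-0.7, 0.7, 0.0], [0.0, 1.0, 0.0], [-0.7, 0.7, 0.0], [-0.7, 0.7, 0.0], [-0.6, 0.6, 0.6], [-0.7, 0.7, 0.0], [-0.7, 0.7, 0.0], [-0.6, 0.6, 0.6], [-0.7, 0.0, 0.7], [0.0, 1.0, 0.0], [-1.0, 0.0, 0.0], [-0.7, 0.0, 0.7], [0.0, -1.0, 0.0], [0.0, -1.0, 0.0], [0.0, 1.0, 0.0], [0.0, 1.0, 0.0], [-0.7, 0.7, 0.0], [0.0, -1.0, 0.0], [0.0, -1.0, 0.0]]
[[0.0, 1.0, 0.0], [0.0, 1.0, 0.0], [0.0, 1.0, 0.0], [0.0, 1.0, 0.0], [0.0, 1.0, 0.0], [0.0, 1.0, 0.0], [0.0, 1.0, 0.0], [0.0, 1.0, 0.0]]
```

```bash
sed -e 's/\[-90,-60,-30,30,70,100\]/[-80,-65,-50,-35,-20]/' -e 's/(.35,.5,.65)/(.38,.46,.54)/' -e 's/(.35,.6,.8)/(.4,.47,.54,.67)/' -e 's/range(32)/range(45)/' plan2.py > plan3.py; timeout 560 python3 plan3.py
```

```text
170.5529260635376
[ 0.36 -0.13  0.54] 0.04 18 (21, array([ 0.37, -0.14,  0.54]), array([ 0.42,  0.25, -0.87])) [0.25 0.03 0.5 ] [ 0.96 -0.31 -0.22  1.99 -0.59  1.94 -0.7 ] 18
[ 0.43 -0.16  0.47] 0.056 24 (13, array([ 0.44, -0.17,  0.46]), array([ 0.57,  0.1 , -0.82])) [0.29 0.09 0.44] [ 0.61 -0.31 -0.18  2.11 -0.63  1.64 -0.85] 24
[ 0.51 -0.18  0.47] 0.054 30 (7, array([ 0.51, -0.18,  0.47]), array([ 0.65, -0.01, -0.76])) [0.29 0.09 0.44] [ 0.47 -0.31 -0.07  2.1  -0.61  1.63 -0.89] 30
[ 0.51 -0.18  0.54] 0.047 31 (9, array([ 0.51, -0.18,  0.54]), array([ 0.65, -0.01, -0.76])) [0.25 0.07 0.43] [ 0.63 -0.31 -0.11  2.13 -0.55  1.72 -0.81] 31
[ 0.43 -0.16  0.4 ] 0.06 38 (11, array([ 0.45, -0.17,  0.39]), array([ 0.62,  0.05, -0.78])) [0.26 0.1  0.43] [ 0.51 -0.3  -0.02  2.18 -0.64  1.67 -0.74] 38
[ 0.36 -0.13  0.47] 0.058 35 (19, array([ 0.37, -0.14,  0.46]), array([ 0.47,  0.27, -0.84])) [ 0.22 -0.15  0.55] [-0.39 -0.29  1.16  1.71 -0.31  1.99 -0.76] 35
[ 0.36 -0.13  0.4 ] 0.059 37 (19, array([ 0.37, -0.14,  0.39]), array([ 0.5 ,  0.25, -0.83])) [0.24 0.15 0.32] [ 0.44 -0.25 -0.09  2.39
[... 780 characters left out ...]
0.7, 0.7, 0.0], [-0.7, 0.7, 0.0], [-0.6, 0.6, 0.6], [-0.7, 0.7, 0.0], [-0.6, 0.6, 0.6], [-1.0, 0.0, 0.0], [-0.6, 0.6, 0.6], [-0.7, 0.7, 0.0], [-0.6, 0.6, 0.6]]
[[-1.0, 0.0, 0.0], [-0.6, 0.6, 0.6], [-1.0, 0.0, 0.0], [-0.6, 0.6, 0.6], [-0.7, 0.7, 0.0], [-0.7, 0.7, 0.0], [-0.7, 0.7, 0.0], [-0.7, 0.7, 0.0], [-0.6, 0.6, 0.6], [-0.7, 0.7, 0.0], [-0.7, 0.7, 0.0], [-0.7, 0.7, 0.0], [-0.7, 0.7, 0.0], [-0.7, 0.7, 0.0], [-0.6, 0.6, 0.6], [-0.7, 0.7, 0.0], [-0.7, 0.7, 0.0], [-0.7, 0.7, 0.0], [-1.0, 0.0, 0.0], [-0.7, 0.7, 0.0], [-0.6, 0.6, 0.6], [-0.7, 0.7, 0.0], [-0.6, 0.6, 0.6], [-0.7, 0.7, 0.0], [-0.6, 0.6, 0.6], [-0.7, 0.7, 0.0], [-0.6, 0.6, 0.6], [-0.7, 0.7, 0.0], [-1.0, 0.0, 0.0], [-0.6, 0.6, 0.6]]
```

```bash
cat >> h.py <<'E'
def push(v,n=.041):
    s,R=st(); v=np.array(v,float); print('push',(R.T@v/np.linalg.norm(v)*n).round(3),'q',np.round(s['q'],2))
E
python3 -c "
from h import *
to([.51,-.18,.47])"
```

```text
t 10.53 tcp [ 0.5276 -0.1459  0.2294] z [ 0.643  0.019 -0.765] y [ 0.041 -0.999  0.009] F [-0.1  0.3 -0.2] gap 1.002
tool delta [ 0.1402  0.0355 -0.1961] len 0.244
```

```bash
python3 -m pendant '[[0.022,0.005,-0.032,0,-1],[0.045,0.01,-0.064,0,-1],[0.068,0.016,-0.096,0,-1],[0.09,0.022,-0.128,0,-1],[0.112,0.028,-0.16,0,-1],[0.14,0.035,-0.196,0,-1],[0.14,0.035,-0.196,0,-1]]' | sed -n 2p; python3 -c "
from h import *
push([-.7,.7,0])"
```

```text
tcp_pos: [0.5086, -0.1818, 0.4781]
t 11.12 tcp [ 0.5086 -0.1818  0.4781] z [ 0.648  0.011 -0.761] y [ 0.036 -0.999  0.016] F [1.3 0.  1.2] gap 1.001
push [-0.021 -0.03  -0.018] q [ 0.56 -0.26 -0.04  2.01 -0.49  0.82 -0.78]
```

```bash
for i in 1 2 3 4 5 6; do python3 -m pendant '[[-0.021,-0.03,-0.018,0,-1]]' >/dev/null; done; python3 -c "
from h import *
push([-.7,.7,0])"
```

```text
t 11.62 tcp [ 0.4747 -0.0497  0.378 ] z [ 0.532  0.117 -0.838] y [ 0.069 -0.993 -0.095] F [1.8 0.6 0.4] gap 0.999
push [-0.024 -0.031 -0.012] q [ 0.72 -0.31 -0.39  2.18 -0.57  0.81 -0.9 ]
```

```bash
python3 -c "
from h import *
push([-.7,.5,.5])"
```

```text
t 11.62 tcp [ 0.4747 -0.0497  0.378 ] z [ 0.532  0.117 -0.838] y [ 0.069 -0.993 -0.095] F [1.8 0.6 0.4] gap 0.999
push [-0.013 -0.024 -0.03 ] q [ 0.72 -0.31 -0.39  2.18 -0.57  0.81 -0.9 ]
```

```bash
for i in 1 2 3 4; do python3 -m pendant '[[-0.015,-0.024,-0.03,0,-1]]' >/dev/null; done; python3 -c "
from h import *
push([-.7,.7,0]);push([-.7,.5,.5])"
```

```text
t 11.95 tcp [0.45   0.0414 0.3748] z [ 0.412  0.173 -0.895] y [ 0.086 -0.985 -0.151] F [ 0.7  0.8 -0.5] gap 0.999
push [-0.026 -0.031 -0.007] q [ 0.47 -0.31 -0.37  2.15 -0.41  0.9  -1.23]
t 11.95 tcp [0.45   0.0414 0.3748] z [ 0.412  0.173 -0.895] y [ 0.086 -0.985 -0.151] F [ 0.7  0.8 -0.5] gap 0.999
push [-0.017 -0.026 -0.027] q [ 0.47 -0.31 -0.37  2.15 -0.41  0.9  -1.23]
```

```bash
python3 - <<'E'
import re,sys
src=open('plan2.py').read()
sys.path.insert(0,'.')
from workcell import robot
import numpy as np
q=np.round(robot.sense()['q'],4).tolist()
src=re.sub(r'q0=np.array\(.*\)',f'q0=np.array({q})',src)
a=src.index('t0=time'); 
src=src[:a]+'''
t0=time.time(); Rs=[]
for x in (.05,.2,.35):
    for y in (-.5,-.38,-.26):
        for z in (.4,.5,.62):
            if time.time()-t0>500 or np.hypot(x,y)<.33: continue
            o=run([x,y,z])
            if o: Rs.append(([x,y,z],o))
print(time.time()-t0)
Rs.sort(key=lambda x:x[1][0]*40+x[1][1]+x[1][2][0]*.7)
for c,r in Rs[:8]: print(np.round(c,2),round(r[0],3),*r[1:4],r[5],len(r[6]))
for c,r in Rs[:2]: print(r[6])
'''
src=src.replace('max(min(c[2],.6),.45)','max(min(c[2],.6),.38)')
open('plan4.py','w').write(src)
E
timeout 570 python3 plan4.py
```

```text
39.6426682472229
[ 0.35 -0.26  0.62] 0.058 23 (14, array([ 0.35, -0.25,  0.62]), array([ 0.4 ,  0.17, -0.9 ])) [0.27 0.04 0.54] [ 0.65 -0.31 -0.02  1.91 -0.61  1.91 -0.91] 23
[ 0.2  -0.38  0.4 ] 0.181 32 (14, array([ 0.2 , -0.38,  0.4 ]), array([ 0.4 ,  0.18, -0.9 ])) [0.32 0.12 0.22] [ 0.42 -0.03 -0.27  2.36 -0.62  1.01 -0.86] 32
[ 0.35 -0.5   0.5 ] 0.204 32 (17, array([ 0.35, -0.5 ,  0.5 ]), array([ 0.41,  0.17, -0.9 ])) [0.26 0.03 0.2 ] [ 0.55 -0.06 -0.1   2.42 -0.5   1.09 -0.64] 32
[ 0.05 -0.38  0.5 ] 0.459 32 (19, array([ 0.05, -0.38,  0.5 ]), array([ 0.33,  0.21, -0.92])) [ 0.07 -0.4   0.49] [ 0.7   0.14  0.97  1.54 -0.31  1.87  0.31] 32
[ 0.2  -0.38  0.5 ] 0.519 32 (16, array([ 0.2 , -0.38,  0.5 ]), array([ 0.37,  0.19, -0.91])) [ 0.19 -0.44  0.55] [ 0.81  0.16  0.65  1.36 -0.39  1.88  0.01] 32
[ 0.35 -0.26  0.4 ] 0.642 32 (9, array([ 0.35, -0.25,  0.4 ]), array([ 0.42,  0.17, -0.89])) [ 0.53 -0.19  0.37] [ 0.42  0.05  0.17  1.88 -0.53  1.02 -0.69] 32
[ 0.35 -0.38  0.62] 0.521 32 (17, array([ 0.35, -0.38,  0.62]), array([ 0.41,  0.17, -0.9 ])) [ 0.42 -0.42  0.61] [ 0.5   0.35 
[... 476 characters left out ...]
0], [0.0, 1.0, 0.0], [0.0, 1.0, 0.0], [-0.7, 0.7, 0.0], [0.0, 1.0, 0.0], [-0.7, 0.7, 0.0], [-0.7, 0.7, 0.0], [0.0, 1.0, 0.0]]
[[0.0, 0.7, -0.7], [0.0, 0.7, -0.7], [0.0, 0.7, -0.7], [0.0, 0.7, -0.7], [0.0, 0.7, -0.7], [0.0, 0.7, -0.7], [0.0, 0.7, -0.7], [0.0, 0.7, -0.7], [0.0, 1.0, 0.0], [0.0, 0.7, -0.7], [-0.6, 0.6, -0.6], [0.0, 1.0, 0.0], [-0.6, 0.6, -0.6], [0.7, 0.7, 0.0], [-0.6, 0.6, -0.6], [0.0, 1.0, 0.0], [0.0, 0.7, -0.7], [-0.6, 0.6, -0.6], [0.0, 1.0, 0.0], [0.0, 1.0, 0.0], [-0.6, 0.6, -0.6], [0.0, 0.7, -0.7], [-0.7, 0.7, 0.0], [0.0, 0.7, -0.7], [-0.7, 0.7, 0.0], [-0.6, 0.6, -0.6], [-0.6, 0.6, -0.6], [0.0, 1.0, 0.0], [0.7, 0.7, 0.0], [0.7, 0.7, 0.0], [0.7, 0.7, 0.0], [-0.7, -0.7, 0.0]]
```

```bash
python3 -c "
from h import *
to([.42,-.03,.55]);to([.35,-.26,.62])"
```

```text
t 11.95 tcp [0.45   0.0414 0.3748] z [ 0.412  0.173 -0.895] y [ 0.086 -0.985 -0.151] F [ 0.7  0.8 -0.5] gap 0.999
tool delta [ 0.0454  0.0412 -0.1815] len 0.192
t 11.95 tcp [0.45   0.0414 0.3748] z [ 0.412  0.173 -0.895] y [ 0.086 -0.985 -0.151] F [ 0.7  0.8 -0.5] gap 0.999
tool delta [ 0.0079  0.2511 -0.3128] len 0.401
```

```bash
python3 -m pendant '[[0.01,0.01,-0.038,0,-1],[0.02,0.02,-0.076,0,-1],[0.03,0.03,-0.114,0,-1],[0.04,0.04,-0.15,0,-1],[0.035,0.075,-0.18,0,-1],[0.03,0.11,-0.2,0,-1],[0.022,0.145,-0.228,0,-1],[0.016,0.18,-0.256,0,-1],[0.012,0.215,-0.284,0,-1],[0.008,0.25,-0.312,0,-1]]'  | sed -n 2p; python3 -m pendant '[[0,0,0,0,-1]]' | sed -n 2p;  python3 -c "
from h import *
push([-.7,.7,0]);push([0,1,0])"
```

```text
tcp_pos: [0.3587, -0.2291, 0.6066]
tcp_pos: [0.3578, -0.2353, 0.6075]
t 12.87 tcp [ 0.3578 -0.2353  0.6075] z [ 0.417  0.161 -0.895] y [ 0.074 -0.987 -0.144] F [-1.   0.8 -0. ] gap 1.0
push [-0.026 -0.031 -0.007] q [ 0.76 -0.21  0.09  1.59 -0.41  1.59 -0.72]
t 12.87 tcp [ 0.3578 -0.2353  0.6075] z [ 0.417  0.161 -0.895] y [ 0.074 -0.987 -0.144] F [-1.   0.8 -0. ] gap 1.0
push [ 0.    -0.04   0.007] q [ 0.76 -0.21  0.09  1.59 -0.41  1.59 -0.72]
```

```bash
for i in 1 2 3; do python3 -m pendant '[[-0.026,-0.031,-0.007,0,-1]]' >/dev/null; python3 -m pendant '[[-0.026,-0.031,-0.007,0,-1]]' >/dev/null;python3 -m pendant '[[0,-0.04,0.007,0,-1]]' >/dev/null; done; python3 -c "
from h import *
push([-.7,.7,0]);push([0,1,0])"
```

```text
t 13.62 tcp [ 0.3288 -0.1465  0.5872] z [ 0.369  0.263 -0.892] y [ 0.096 -0.965 -0.245] F [-0.3 -1.6  2.4] gap 0.996
push [-0.027 -0.031 -0.003] q [ 1.02 -0.31 -0.15  1.71 -0.52  1.68 -0.72]
t 13.62 tcp [ 0.3288 -0.1465  0.5872] z [ 0.369  0.263 -0.892] y [ 0.096 -0.965 -0.245] F [-0.3 -1.6  2.4] gap 0.996
push [-0.    -0.04   0.011] q [ 1.02 -0.31 -0.15  1.71 -0.52  1.68 -0.72]
```

```bash
for i in 1 2 3; do python3 -m pendant '[[-0.027,-0.031,-0.003,0,-1]]' >/dev/null; python3 -m pendant '[[-0.027,-0.031,-0.003,0,-1]]' >/dev/null;python3 -m pendant '[[-0.01,-0.039,0.01,0,-1]]' >/dev/null; done; python3 -c "
from h import *
push([-.7,.7,0]);push([0,1,0])"
```

```text
t 14.37 tcp [ 0.3194 -0.0987  0.5493] z [ 0.294  0.373 -0.88 ] y [ 0.063 -0.926 -0.371] F [-2.1 -1.2 -0.3] gap 1.0
push [-0.029 -0.029  0.002] q [ 0.96 -0.31 -0.15  1.8  -0.54  1.71 -0.8 ]
t 14.37 tcp [ 0.3194 -0.0987  0.5493] z [ 0.294  0.373 -0.88 ] y [ 0.063 -0.926 -0.371] F [-2.1 -1.2 -0.3] gap 1.0
push [-0.002 -0.038  0.015] q [ 0.96 -0.31 -0.15  1.8  -0.54  1.71 -0.8 ]
```

```bash
python3 -c "
from h import *
push([-.9,.5,0])"; for i in 1 2 3 4 5 6; do python3 -m pendant '[[-0.036,-0.021,-0.003,0,-1]]' >/dev/null; done; python3 -c "
from h import *
push([-.7,.7,0]);push([-.9,.5,0])"
```

```text
t 14.37 tcp [ 0.3194 -0.0987  0.5493] z [ 0.294  0.373 -0.88 ] y [ 0.063 -0.926 -0.371] F [-2.1 -1.2 -0.3] gap 1.0
push [-0.035 -0.021 -0.003] q [ 0.96 -0.31 -0.15  1.8  -0.54  1.71 -0.8 ]
t 14.87 tcp [ 0.2775 -0.0883  0.5276] z [ 0.243  0.462 -0.853] y [ 0.058 -0.885 -0.462] F [-0.   0.2  1.2] gap 1.0
push [-0.03  -0.027  0.006] q [ 0.96 -0.31 -0.08  1.87 -0.54  1.78 -0.75]
t 14.87 tcp [ 0.2775 -0.0883  0.5276] z [ 0.243  0.462 -0.853] y [ 0.058 -0.885 -0.462] F [-0.   0.2  1.2] gap 1.0
push [-0.036 -0.02   0.   ] q [ 0.96 -0.31 -0.08  1.87 -0.54  1.78 -0.75]
```

```bash
for i in 1 2 3 4 5 6; do python3 -m pendant '[[-0.034,-0.022,0.003,0,-1]]' >/dev/null; done; python3 -c "
from h import *
push([-.7,.7,0]);push([-.9,.5,0]);push([-1,0,0]);"
```

```text
t 15.37 tcp [ 0.2374 -0.0662  0.5103] z [ 0.183  0.558 -0.81 ] y [ 0.075 -0.829 -0.554] F [-0.4  0.9  0.6] gap 0.996
push [-0.03  -0.026  0.011] q [ 1.17 -0.31 -0.18  1.93 -0.56  1.9  -0.62]
t 15.37 tcp [ 0.2374 -0.0662  0.5103] z [ 0.183  0.558 -0.81 ] y [ 0.075 -0.829 -0.554] F [-0.4  0.9  0.6] gap 0.996
push [-0.036 -0.019  0.005] q [ 1.17 -0.31 -0.18  1.93 -0.56  1.9  -0.62]
t 15.37 tcp [ 0.2374 -0.0662  0.5103] z [ 0.183  0.558 -0.81 ] y [ 0.075 -0.829 -0.554] F [-0.4  0.9  0.6] gap 0.996
push [-0.04  -0.003 -0.008] q [ 1.17 -0.31 -0.18  1.93 -0.56  1.9  -0.62]
```

```bash
for i in 1 2 3; do python3 -m pendant '[[-0.04,-0.003,-0.008,0,-1]]' >/dev/null; done; python3 -c "
from h import *
push([-.7,.7,0]);push([-1,0,0]);"
```

```text
t 15.62 tcp [ 0.1446 -0.0974  0.5054] z [ 0.166  0.577 -0.799] y [ 0.077 -0.816 -0.573] F [-20.1  33.1  20.1] gap 1.0
push [-0.029 -0.026  0.012] q [ 1.3  -0.31 -0.06  1.95 -0.41  2.02 -0.38]
t 15.62 tcp [ 0.1446 -0.0974  0.5054] z [ 0.166  0.577 -0.799] y [ 0.077 -0.816 -0.573] F [-20.1  33.1  20.1] gap 1.0
push [-0.04  -0.003 -0.007] q [ 1.3  -0.31 -0.06  1.95 -0.41  2.02 -0.38]
```

```bash
python3 -m pendant '[[0.02,0.002,0.0,0,-1],[0.04,0.004,0,0,-1],[0.08,0.006,0,0,-1]]';  python3 -c "
from h import *
push([-.7,.7,0]);push([-1,0,0]);snap('side','s2');snap('top','t2')"
```

```text
t: 15.87
tcp_pos: [0.2213, -0.1092, 0.5167]
ee_rot: [-2.517, 0.004, -0.249]
contact_force: [0.0, -1.2, 0.2]
finger_gap: 0.999
t 15.87 tcp [ 0.2213 -0.1092  0.5167] z [ 0.179  0.572 -0.8  ] y [ 0.054 -0.818 -0.572] F [ 0.  -1.2  0.2] gap 0.999
push [-0.03  -0.025  0.011] q [ 1.28 -0.23 -0.19  1.87 -0.51  1.95 -0.55]
t 15.87 tcp [ 0.2213 -0.1092  0.5167] z [ 0.179  0.572 -0.8  ] y [ 0.054 -0.818 -0.572] F [ 0.  -1.2  0.2] gap 0.999
push [-0.04  -0.002 -0.007] q [ 1.28 -0.23 -0.19  1.87 -0.51  1.95 -0.55]
```

View pics/t2.png

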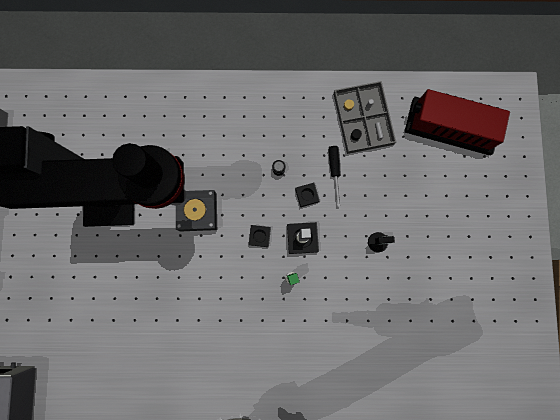

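```bash
python3 - <<'E'
import re,sys
from workcell import robot
import numpy as np
q=np.round(robot.sense()['q'],4).tolist()
src=open('plan4.py').read()
src=re.sub(r'q0=np.array\(.*\)',f'q0=np.array({q})',src)
src=src.replace('zt=np.array([0,.65,-.76])','zt=np.array([-.02,.63,-.77])').replace('range(32)','range(18)')
src=src.replace('(.05,.2,.35)','(.25,.33,.42,.52)').replace('(-.5,-.38,-.26)','(-.3,-.15,0)').replace('(.4,.5,.62)','(.42,.55,.68,.8)').replace('<.33','<.27').replace('e<.06','e<.03')
open('plan5.py','w').write(src)
E
timeout 570 python3 plan5.py
```

```text
42.414488077163696
[0.33 0.   0.68] 0.027 9 (6, array([ 0.33, -0.  ,  0.68]), array([ 0.22,  0.57, -0.79])) [0.29 0.12 0.59] [ 0.29 -0.31  0.02  1.81 -0.66  1.86 -1.31] 9
[0.33 0.   0.55] 0.033 18 (4, array([ 0.32, -0.01,  0.55]), array([ 0.22,  0.57, -0.79])) [ 0.31 -0.05  0.58] [-0.26 -0.19  0.79  1.68 -0.46  1.93 -1.12] 18
[0.33 0.   0.8 ] 0.024 16 (8, array([ 0.33, -0.  ,  0.79]), array([ 0.22,  0.57, -0.79])) [0.26 0.02 0.64] [-0.07 -0.31  0.47  1.64 -0.53  2.02 -1.37] 16
[ 0.25 -0.15  0.68] 0.027 18 (5, array([ 0.26, -0.15,  0.67]), array([ 0.23,  0.57, -0.79])) [ 0.31 -0.06  0.58] [-0.34 -0.15  0.9   1.65 -0.47  1.95 -1.08] 18
[ 0.25 -0.15  0.42] 0.08 18 (3, array([ 0.25, -0.14,  0.42]), array([ 0.22,  0.57, -0.79])) [ 0.28 -0.13  0.53] [-0.3  -0.13  1.07  1.72 -0.41  1.93 -0.83] 18
[0.33 0.   0.42] 0.066 18 (5, array([ 0.32, -0.01,  0.42]), array([ 0.22,  0.57, -0.79])) [0.23 0.14 0.32] [ 0.54 -0.27 -0.13  2.42 -0.67  1.45 -0.83] 18
[ 0.33 -0.15  0.68] 0.071 18 (5, array([ 0.33, -0.15,  0.67]), array([ 0.22,  0.57, -0.79])) [ 0.26 -0.01  0.63] [-0.04 -0.3   0.54  1.68 -0.52  1.99 -1.31] 18
[ 0.25 -0.3   0.55] 0.128 18 (6, array([ 0.25, -0.3 ,  0.55]), array([ 0.22,  0.57, -0.79])) [ 0.09 -0.25  0.48] [ 2.58  0.03 -1.2   1.74 -0.17  2.02 -0.29] 18
[[-0.7, 0.7, 0.0], [-0.6, 0.6, -0.6], [-0.7, 0.7, 0.0], [-0.6, 0.6, -0.6], [-0.7, 0.7, 0.0], [-0.6, 0.6, -0.6], [-0.7, 0.7, 0.0], [-0.6, 0.6, -0.6], [-0.6, 0.6, -0.6]]
[[-0.7, 0.7, 0.0], [-0.7, 0.7, 0.0], [-0.7, 0.7, 0.0], [-0.7, 0.7, 0.0], [-0.6, 0.6, 0.6], [-0.7, 0.7, 0.0], [-0.6, 0.6, 0.6], [0.0, -0.7, 0.7], [0.0, -1.0, 0.0], [0.6, -0.6, 0.6], [0.7, -0.7, 0.0], [-0.6, 0.6, -0.6], [0.6, -0.6, 0.6], [-0.6, 0.6, -0.6], [0.6, -0.6, 0.6], [-0.7, 0.0, -0.7], [0.7, 0.0, 0.7], [-0.7, 0.0, -0.7]]
```

```bash
python3 -c "
from h import *
to([.33,0,.68])"
```

```text
t 15.97 tcp [ 0.2254 -0.108   0.5173] z [ 0.175  0.573 -0.8  ] y [ 0.065 -0.818 -0.572] F [-0.5 -0.6 -0.1] gap 1.0
tool delta [ 0.1269 -0.1746 -0.05  ] len 0.222
```

```bash
python3 -m pendant '[[0.022,-0.03,-0.008,0,-1],[0.044,-0.06,-0.016,0,-1],[0.066,-0.09,-0.025,0,-1],[0.088,-0.12,-0.033,0,-1],[0.11,-0.15,-0.042,0,-1],[0.127,-0.175,-0.05,0,-1],[0.127,-0.175,-0.05,0,-1]]' | sed -n 2p;  python3 -c "
from h import *
push([-.7,.7,0]);push([-.6,.6,-.6]);"
```

```text
tcp_pos: [0.3281, 0.0027, 0.6843]
t 16.55 tcp [0.3281 0.0027 0.6843] z [ 0.18   0.572 -0.8  ] y [ 0.071 -0.819 -0.57 ] F [-0.8  0.4  0.8] gap 0.999
push [-0.03  -0.026  0.011] q [ 0.88 -0.24 -0.22  1.51 -0.72  2.01 -1.15]
t 16.55 tcp [0.3281 0.0027 0.6843] z [ 0.18   0.572 -0.8  ] y [ 0.071 -0.819 -0.57 ] F [-0.8  0.4  0.8] gap 0.999
push [-0.029 -0.008  0.028] q [ 0.88 -0.24 -0.22  1.51 -0.72  2.01 -1.15]
```

```bash
for i in 1 2; do python3 -m pendant '[[-0.03,-0.026,0.011,0,-1]]' >/dev/null; python3 -m pendant '[[-0.029,-0.008,0.028,0,-1]]' |sed -n 4p; done; python3 -c "
from h import *
push([-.7,.7,0]);push([-.6,.6,-.6]);push([-1,0,0])"
```

```text
contact_force: [1.6, 0.5, 1.1]
contact_force: [1.1, -0.2, -0.0]
t 16.88 tcp [0.3149 0.0487 0.6355] z [ 0.137  0.609 -0.781] y [ 0.043 -0.791 -0.61 ] F [ 1.1 -0.2 -0. ] gap 0.996
push [-0.03  -0.024  0.014] q [ 1.02 -0.31 -0.35  1.67 -0.77  1.99 -1.12]
t 16.88 tcp [0.3149 0.0487 0.6355] z [ 0.137  0.609 -0.781] y [ 0.043 -0.791 -0.61 ] F [ 1.1 -0.2 -0. ] gap 0.996
push [-0.028 -0.005  0.03 ] q [ 1.02 -0.31 -0.35  1.67 -0.77  1.99 -1.12]
t 16.88 tcp [0.3149 0.0487 0.6355] z [ 0.137  0.609 -0.781] y [ 0.043 -0.791 -0.61 ] F [ 1.1 -0.2 -0. ] gap 0.996
push [-0.041 -0.002 -0.006] q [ 1.02 -0.31 -0.35  1.67 -0.77  1.99 -1.12]
```

```bash
for i in 1 2 3 4; do python3 -m pendant '[[-0.038,-0.008,0.01,0,-1]]' |sed -n 4p; done; python3 -c "
from h import *
push([-.7,.7,0]);push([-1,0,0])"
```

```text
contact_force: [-1.9, 0.3, 0.1]
contact_force: [0.4, -0.1, 0.0]
contact_force: [-2.1, 0.6, 1.5]
contact_force: [-0.8, 0.4, 1.8]
t 17.22 tcp [0.2787 0.0578 0.6012] z [ 0.057  0.667 -0.743] y [-0.009 -0.744 -0.668] F [-0.8  0.4  1.8] gap 1.001
push [-0.03  -0.021  0.018] q [ 0.73 -0.31 -0.14  1.79 -0.73  1.97 -1.18]
t 17.22 tcp [0.2787 0.0578 0.6012] z [ 0.057  0.667 -0.743] y [-0.009 -0.744 -0.668] F [-0.8  0.4  1.8] gap 1.001
push [-0.041  0.    -0.002] q [ 0.73 -0.31 -0.14  1.79 -0.73  1.97 -1.18]
```

```bash
for i in 1 2 3; do python3 -m pendant '[[-0.038,0.009,-0.01,0,-1]]' |sed -n 4p; done; python3 -c "
from h import *
push([-.7,.7,0]);push([-1,0,0])"
```

```text
contact_force: [-1.9, -0.4, 0.2]
contact_force: [-1.1, 0.3, 1.6]
contact_force: [0.3, -1.3, 0.5]
t 17.47 tcp [ 0.2286 -0.0052  0.587 ] z [ 0.03   0.678 -0.734] y [-0.003 -0.735 -0.678] F [ 0.3 -1.3  0.5] gap 0.996
push [-0.03  -0.021  0.019] q [ 0.43 -0.31  0.24  1.82 -0.59  2.02 -1.09]
t 17.47 tcp [ 0.2286 -0.0052  0.587 ] z [ 0.03   0.678 -0.734] y [-0.003 -0.735 -0.678] F [ 0.3 -1.3  0.5] gap 0.996
push [-0.041  0.    -0.001] q [ 0.43 -0.31  0.24  1.82 -0.59  2.02 -1.09]
```

```bash
python3 -c "
from h import *
to([.515,-.16,.35])
s,R=st(); print(R[:,0])
# exact spin to make y horizontal toward +x
z=R[:,2]; y=np.cross([0,0,1],z); y=y/np.linalg.norm(y); y=y if y[0]>0 else -y
print(y, np.degrees(np.arctan2(-y@R[:,0],y@R[:,1])))"
```

```text
t 17.47 tcp [ 0.2286 -0.0052  0.587 ] z [ 0.03   0.678 -0.734] y [-0.003 -0.735 -0.678] F [ 0.3 -1.3  0.5] gap 0.996
tool delta [0.285  0.2736 0.0777] len 0.403
t 17.47 tcp [ 0.2286 -0.0052  0.587 ] z [ 0.03   0.678 -0.734] y [-0.003 -0.735 -0.678] F [ 0.3 -1.3  0.5] gap 0.996
[ 0.99953961 -0.02277165  0.02005053]
[ 0.99901111 -0.04446117 -0.        ] -88.30729803406001
```

```bash
python3 -m pendant '[[0.025,0.024,0.007,-0.12,-1],[0.05,0.048,0.014,-0.24,-1],[0.075,0.072,0.021,-0.36,-1],[0.1,0.096,0.028,-0.48,-1],[0.125,0.12,0.035,-0.6,-1],[0.15,0.145,0.042,-0.72,-1],[0.18,0.17,0.049,-0.84,-1],[0.21,0.2,0.056,-0.96,-1],[0.24,0.23,0.064,-1.08,-1],[0.265,0.252,0.071,-1.2,-1]]' | sed -n 2p; python3 -c "
from h import *
to([.515,-.16,.35])
s,R=st(); print(R[:,0],np.round(s['q'],2))
z=R[:,2]; y=np.cross([0,0,1],z); y=y/np.linalg.norm(y); y=y if y[0]>0 else -y
print(y, (np.arctan2(-y@R[:,0],y@R[:,1])))"
```

```text
tcp_pos: [0.4973, -0.1456, 0.3674]
t 18.3 tcp [ 0.4973 -0.1456  0.3674] z [ 0.027  0.677 -0.735] y [ 0.933 -0.28  -0.224] F [-0.3 -0.6  1.2] gap 1.0
tool delta [-0.0146  0.0244  0.0035] len 0.029
t 18.3 tcp [ 0.4973 -0.1456  0.3674] z [ 0.027  0.677 -0.735] y [ 0.933 -0.28  -0.224] F [-0.3 -0.6  1.2] gap 1.0
[0.35766019 0.68021423 0.63983419] [ 0.41  0.39  0.29  1.59 -0.67  1.68  0.44]
[ 0.9992204  -0.03947908 -0.        ] -0.336862041174965
```

```bash
python3 -m pendant '[[-0.005,0.008,0.001,-0.11,-1],[-0.01,0.016,0.002,-0.22,-1],[-0.0146,0.0244,0.0035,-0.33,-1],[-0.0146,0.0244,0.0035,-0.334,-1]]' | sed -n 2p; python3 -c "
from h import *
to([.5226,-.135,.20])
s,R=st(); print(R[:,1],np.round(s['q'],2))"
```

```text
tcp_pos: [0.5141, -0.1593, 0.35]
t 18.63 tcp [ 0.5141 -0.1593  0.35  ] z [ 0.026  0.678 -0.734] y [ 0.999 -0.043 -0.004] F [ 0.6  0.3 -0.8] gap 1.002
tool delta [-0.0837  0.0081  0.1269] len 0.152
t 18.63 tcp [ 0.5141 -0.1593  0.35  ] z [ 0.026  0.678 -0.734] y [ 0.999 -0.043 -0.004] F [ 0.6  0.3 -0.8] gap 1.002
[ 0.99906709 -0.0429539  -0.00446176] [ 0.46  0.44  0.23  1.55 -0.67  1.66  0.77]
```

```bash
python3 -m pendant '[[-0.021,0.002,0.032,0.003,-1],[-0.042,0.004,0.064,0.003,-1],[-0.063,0.006,0.096,0.003,-1],[-0.084,0.008,0.127,0.003,-1],[-0.084,0.008,0.127,0.003,-1]]' | sed -n 2p; python3 -c "
from h import *
to([.5226,-.1323,.0793]); snap('side','s3'); snap('top','t3',(220,150,400,310),4)"
```

```text
tcp_pos: [0.5191, -0.1303, 0.1955]
t 19.05 tcp [ 0.5191 -0.1303  0.1955] z [ 0.018  0.683 -0.73 ] y [ 0.999 -0.047 -0.019] F [-0.9  1.9 -0.4] gap 0.998
tool delta [-0.0806  0.0058  0.0836] len 0.116
```

View pics/s3.png

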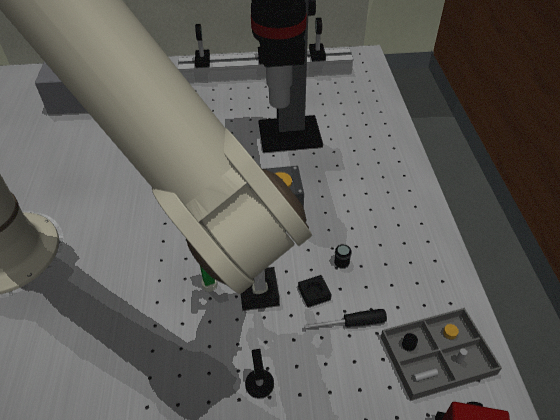

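View pics/t3.png

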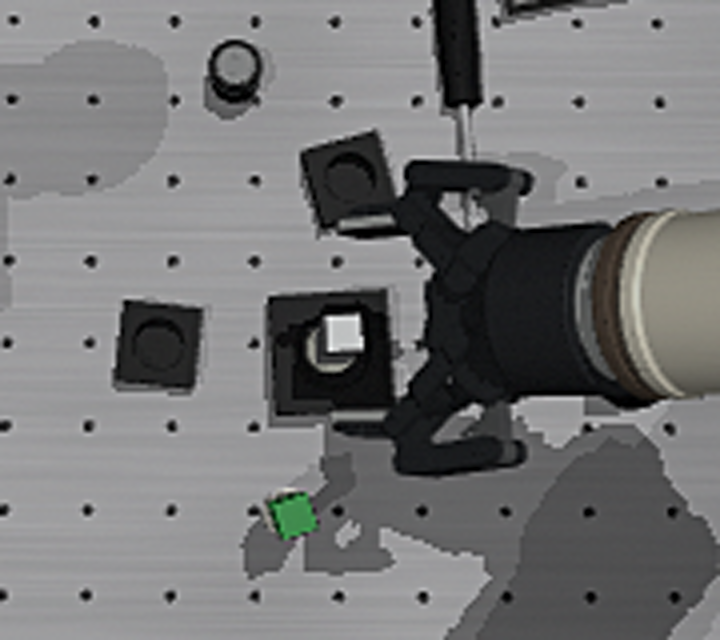

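```bash
python3 -m pendant '[[0,0,0,0,-1]]' >/dev/null; python3 -c "
from h import *
to([.5226,-.1323,.0793])"
```

```text
t 19.23 tcp [ 0.5234 -0.1345  0.2032] z [ 0.03   0.679 -0.734] y [ 0.999 -0.049 -0.005] F [-0.2  0.7  1.2] gap 0.998
tool delta [-0.0826 -0.0003  0.0923] len 0.124
```

```bash
python3 -m pendant '[[-0.02,0,0.023,0,-1],[-0.04,0,0.045,0,-1],[-0.06,0,0.067,0,-1],[-0.0826,0,0.0923,0,-1],[-0.0826,0,0.0923,0,-1],[-0.0826,0,0.0923,0,-1]]'; python3 -c "
from h import *
to([.5226,-.1323,.0793]); snap('top','t4',(220,150,400,310),4)"
```

```text
t: 19.73
tcp_pos: [0.522, -0.1314, 0.0779]
ee_rot: [-1.832, -1.74, -0.714]
contact_force: [0.2, -0.6, 0.4]
finger_gap: 1.001
t 19.73 tcp [ 0.522  -0.1314  0.0779] z [ 0.028  0.681 -0.732] y [ 0.999 -0.049 -0.007] F [ 0.2 -0.6  0.4] gap 1.001
tool delta [ 0.0003  0.0006 -0.0016] len 0.002
```

View pics/t4.png

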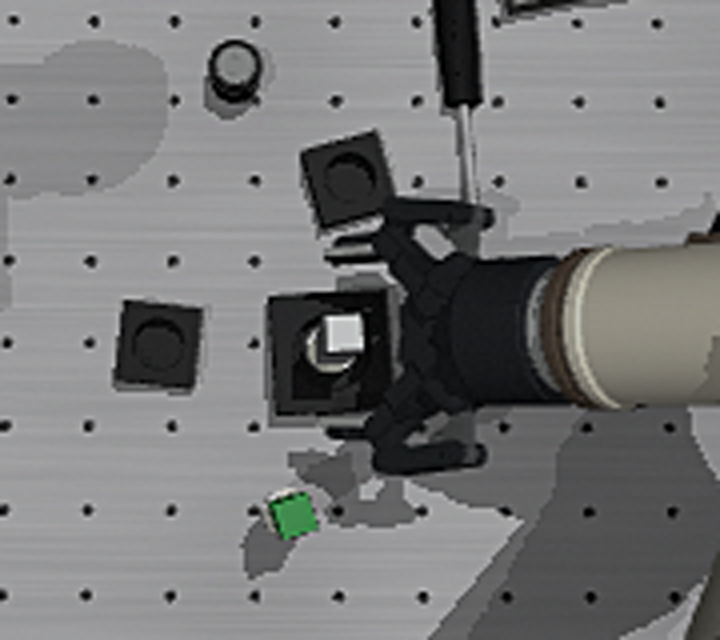

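```bash
python3 -m pendant '[[0,0,0,0,1],[0,0,0,0,1],[0,0,0,0,1],[0,0,0,0,1],[0,0,0,0,1],[0,0,0,0,1]]' 25; python3 -m pendant '[[0,0,0,0,1],[0,0,0,0,1]]' 80; python3 -c "
from h import *
st(); snap('top','t5',(220,150,400,310),4); snap('side','s5')"
```

```text
t: 20.28
tcp_pos: [0.5219, -0.1305, 0.0774]
ee_rot: [-1.831, -1.742, -0.715]
contact_force: [-0.7, -0.4, 4.0]
finger_gap: 0.24
t: 20.45
tcp_pos: [0.522, -0.1308, 0.0775]
ee_rot: [-1.831, -1.741, -0.715]
contact_force: [-0.8, -1.0, 4.6]
finger_gap: 0.225
t 20.45 tcp [ 0.522  -0.1308  0.0775] z [ 0.028  0.681 -0.731] y [ 0.999 -0.048 -0.006] F [-0.8 -1.   4.6] gap 0.225
```

View pics/t5.png

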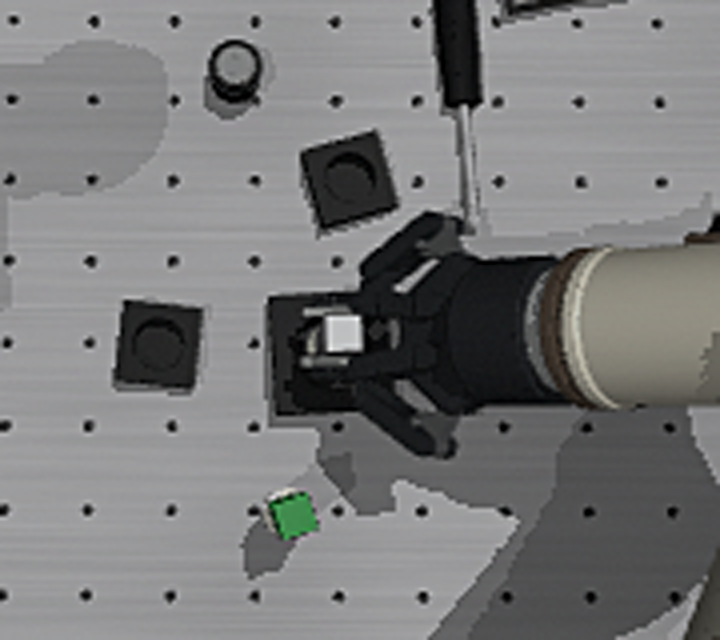

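```bash
python3 -c "
from h import *
s,R=st()
for v in ([0,0,.07],[.061,.252,0],[.061,.252,.0],[0,0,-.001]): print(v,(R.T@np.array(v)).round(4))"
```

```text
t 20.55 tcp [ 0.522  -0.1307  0.0775] z [ 0.028  0.681 -0.731] y [ 0.999 -0.048 -0.006] F [-0.3 -0.5  5. ] gap 0.226
[0, 0, 0.07] [ 0.0477 -0.0004 -0.0512]
[0.061, 0.252, 0] [0.1865 0.0489 0.1734]
[0.061, 0.252, 0.0] [0.1865 0.0489 0.1734]
[0, 0, -0.001] [-0.0007  0.      0.0007]
```

```bash
python3 -m pendant '[[0.008,0,-0.0085,0,1],[0.016,0,-0.017,0,1],[0.024,0,-0.0257,0,1],[0.032,0,-0.034,0,1],[0.04,0,-0.043,0,1],[0.0477,-0.0004,-0.0512,0,1],[0.0477,-0.0004,-0.0512,0,1]]'; python3 -c "
from h import *
st(); snap('top','t6',(220,150,400,310),4); snap('side','s6')"
```

```text
t: 21.13
tcp_pos: [0.5231, -0.1313, 0.1495]
ee_rot: [-1.832, -1.745, -0.716]
contact_force: [0.6, -0.6, -1.5]
finger_gap: 0.227
t 21.13 tcp [ 0.5231 -0.1313  0.1495] z [ 0.03   0.679 -0.733] y [ 0.999 -0.048 -0.003] F [ 0.6 -0.6 -1.5] gap 0.227
```

View pics/t6.png

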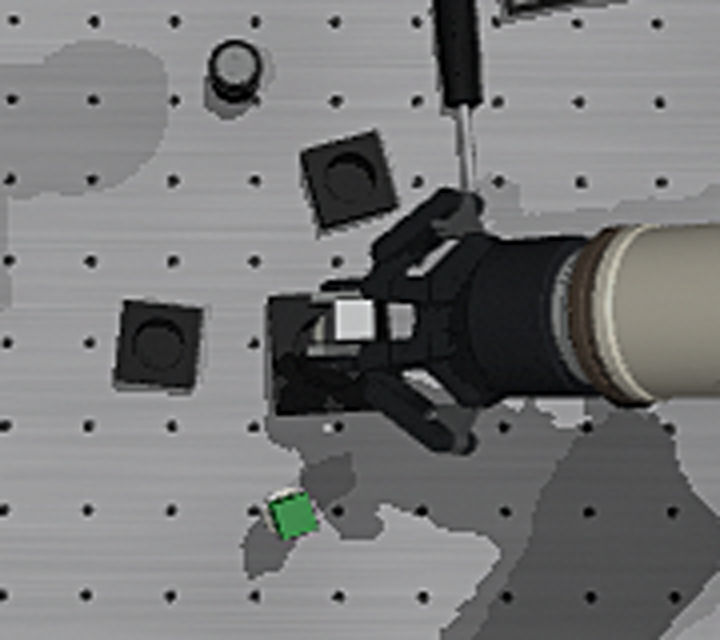

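View pics/s6.png

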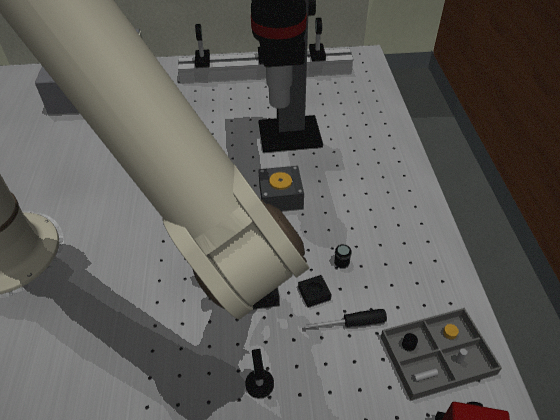

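```bash
python3 -c "
from h import *
print(onz('top',[150+319/4,220+354/4],.205), onz('top',[150+333/4,220+344/4],.133), onz('top',[150+333/4,220+343/4],.133))
print(onz('top',[150+350/4,220+330/4],.03))
s,R=st(); print((R.T@np.array([.061,.252,-.0])).round(4), (R.T@np.array([.045,.19,-.0])).round(4))"
```

```text
[ 0.52184389 -0.14389984  0.205     ] [ 0.52067563 -0.14368787  0.133     ] [ 0.52067392 -0.1431536   0.133     ]
[ 0.5189012  -0.14221799  0.03      ]
t 21.23 tcp [ 0.5221 -0.1308  0.1472] z [ 0.028  0.68  -0.733] y [ 0.999 -0.047 -0.005] F [-0.4 -0.1 -2.6] gap 0.224
[0.1867 0.049  0.1731] [0.1407 0.0359 0.1305]
```

```bash
python3 -m pendant '[[0.02,0.0052,0.0185,0,1],[0.04,0.0105,0.037,0,1],[0.06,0.0157,0.0556,0,1],[0.08,0.021,0.0742,0,1],[0.1,0.0262,0.0927,0,1],[0.12,0.0315,0.1113,0,1],[0.14,0.0367,0.13,0,1],[0.14,0.0367,0.13,0,1]]'; python3 -c "
from h import *
st(); snap('top','t7',(130,130,330,280),4); snap('side','s7',(180,60,380,210),4)
s,R=st(); t=np.array([.522+.061,-.1308+.2525,.1475])-s['tcp_pos']; print(t,(R.T@t).round(4),np.round(s['q'],2))"
```

```text
t: 21.9
tcp_pos: [0.5666, 0.0668, 0.1469]
ee_rot: [-1.819, -1.744, -0.713]
contact_force: [-0.3, 1.7, -0.9]
finger_gap: 0.224
t 21.9 tcp [0.5666 0.0668 0.1469] z [ 0.02   0.685 -0.728] y [ 0.999 -0.039 -0.008] F [-0.3  1.7 -0.9] gap 0.224
t 22.0 tcp [0.5666 0.0604 0.1458] z [ 0.024  0.681 -0.731] y [ 0.999 -0.044 -0.008] F [-1.2 -0.3 -2.5] gap 0.231
[0.01640213 0.0612679  0.00168717] [0.0465 0.0137 0.0409] [ 0.21  0.59  0.08  1.85 -0.87  1.13  0.8 ]
```

View pics/t7.png

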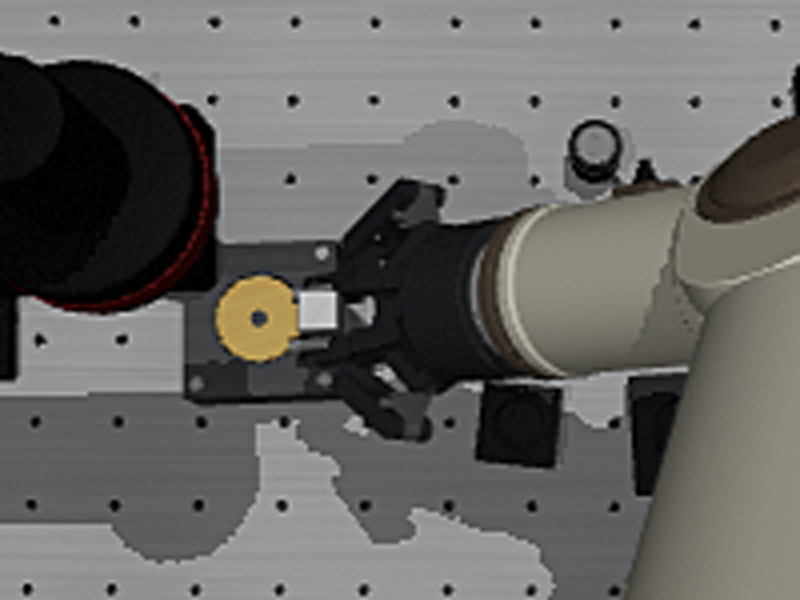

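View pics/s7.png

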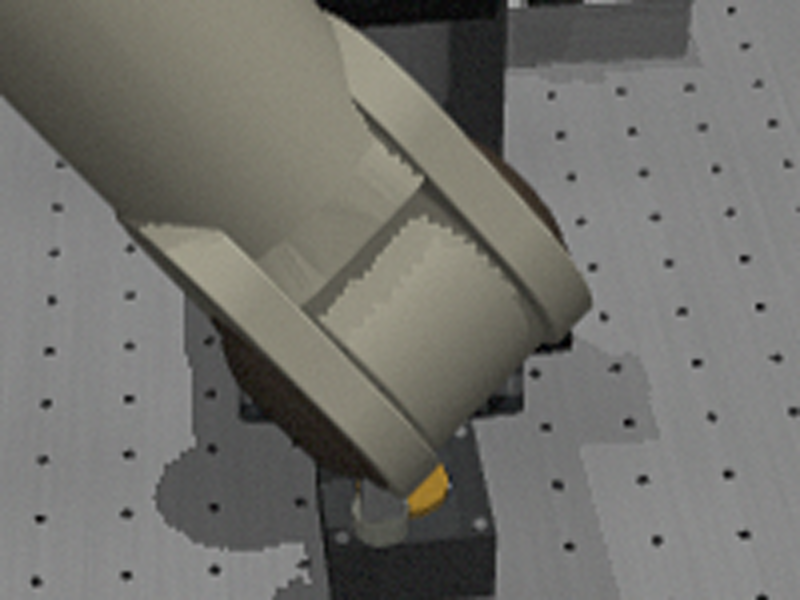

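```bash
python3 -c "
from h import *
h=onz('top',[130+310/4,130+318/4],.2015); c=onz('top',[130+318.5/4,130+258/4],.0535)
print(h,c,c-h)
s,R=st(); d=c-h; d[2]=0.0; print((R.T@d).round(4))"
```

```text
[0.56611286 0.05366351 0.2015    ] [0.58118802 0.10985581 0.0535    ] [ 0.01507516  0.0561923  -0.148     ]
t 22.0 tcp [0.5666 0.0604 0.1458] z [ 0.024  0.681 -0.731] y [ 0.999 -0.044 -0.008] F [-1.2 -0.3 -2.5] gap 0.231
[0.0416 0.0126 0.0387]
```

```bash
python3 -c "
from h import *
s,R=st(); print((R.T@np.array([.0158,.062,.001])).round(4))"
python3 -m pendant '[[0.0095,0.0026,0.0085,0,1],[0.019,0.0052,0.017,0,1],[0.028,0.0078,0.0253,0,1],[0.0375,0.0105,0.0337,0,1],[0.0467,0.0131,0.0418,0,1],[0.0467,0.0131,0.0418,0,1],[0.0467,0.0131,0.0418,0,1]]'; python3 -c "
from h import *
st(); snap('top','t8',(130,130,330,280),4); snap('side','s8',(180,60,380,210),4)
s,R=st(); print((R.T@np.array([0,0,-.01])).round(4))"
```

```text
t 22.0 tcp [0.5666 0.0604 0.1458] z [ 0.024  0.681 -0.731] y [ 0.999 -0.044 -0.008] F [-1.2 -0.3 -2.5] gap 0.231
[0.0466 0.013  0.0419]
t: 22.58
tcp_pos: [0.5833, 0.1219, 0.1478]
ee_rot: [-1.829, -1.743, -0.713]
contact_force: [0.3, -1.3, -0.6]
finger_gap: 0.223
t 22.58 tcp [0.5833 0.1219 0.1478] z [ 0.026  0.681 -0.732] y [ 0.999 -0.045 -0.007] F [ 0.3 -1.3 -0.6] gap 0.223
t 22.68 tcp [0.5836 0.1197 0.1475] z [ 0.028  0.68  -0.733] y [ 0.999 -0.048 -0.007] F [ 0.4 -0.5 -1.3] gap 0.224
[-0.0068  0.0001  0.0073]
```

View pics/t8.png

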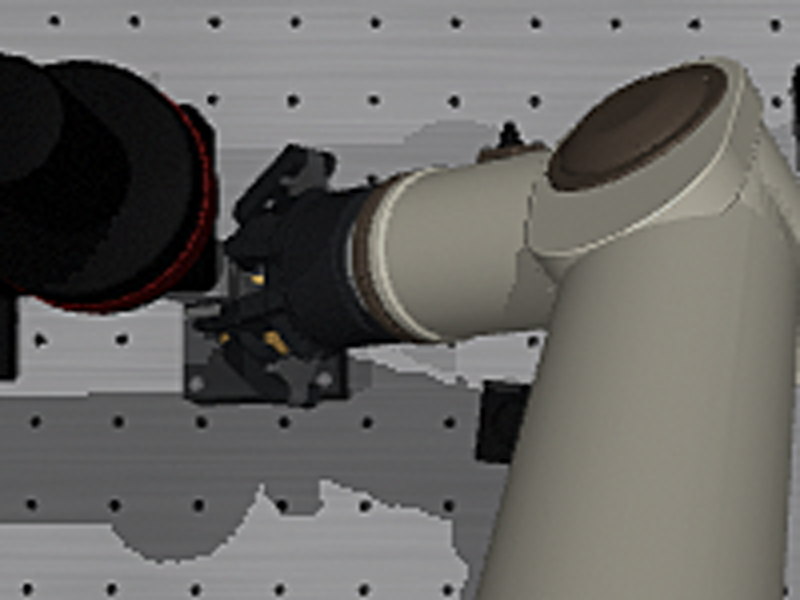

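View pics/s8.png

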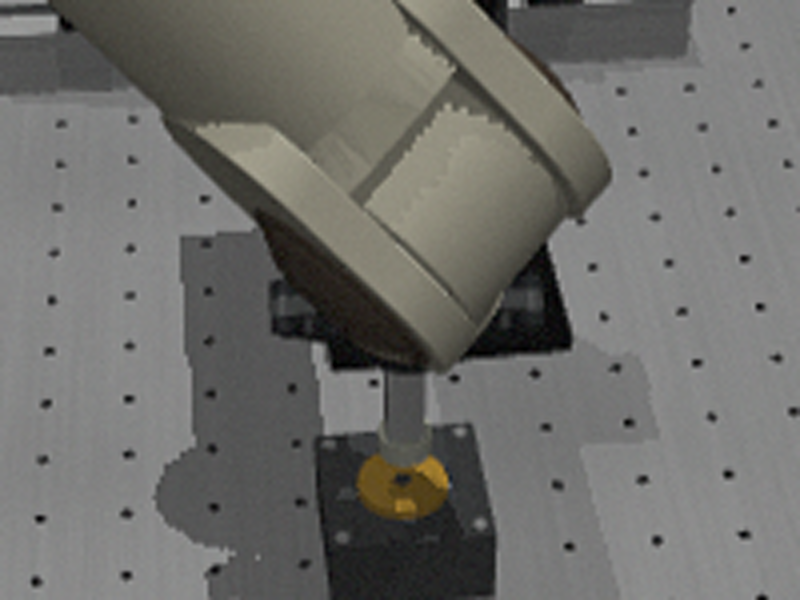

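```bash
python3 -c "
from h import *
for X in ([.5835,.108,.0535],[.583,.108-.025,.0535],[.583,.108+.025,.0535],[.5835,.1093-.015,.078],[.5835,.1093-.015,.092]):
    u=proj('side',X); print(X,((u-[180,60])*4).round(1))
st()"
```

```text
[0.5835, 0.108, 0.0535] [402.6 478.3]
[0.583, 0.08299999999999999, 0.0535] [405.5 510.3]
[0.583, 0.133, 0.0535] [397.9 447.4]
[0.5835, 0.0943, 0.078] [404.3 462.8]
[0.5835, 0.0943, 0.092] [404.1 443.4]
t 22.68 tcp [0.5836 0.1197 0.1475] z [ 0.028  0.68  -0.733] y [ 0.999 -0.048 -0.007] F [ 0.4 -0.5 -1.3] gap 0.224
```

```bash
python3 -m pendant '[[-0.0027,0,0.0029,0,1],[-0.0054,0,0.0058,0,1],[-0.0082,0,0.0088,0,1],[-0.0109,0,0.0117,0,1],[-0.0136,0,0.0146,0,1],[-0.0136,0,0.0146,0,1]]' 
python3 -m pendant '[[-0.0007,0,0.0007,0,1],[-0.0014,0,0.0015,0,1],[-0.002,0,0.0022,0,1]]'|sed -n 2,4p
python3 -m pendant '[[-0.0007,0,0.0007,0,1],[-0.0014,0,0.0015,0,1],[-0.002,0,0.0022,0,1]]'|sed -n 2,4p; python3 -c "
from h import *
st()"
```

```text
t: 23.18
tcp_pos: [0.5828, 0.1203, 0.1265]
ee_rot: [-1.832, -1.74, -0.712]
contact_force: [-0.3, -0.6, -1.7]
finger_gap: 0.23
tcp_pos: [0.5836, 0.1205, 0.1248]
ee_rot: [-1.831, -1.742, -0.714]
contact_force: [0.8, 0.7, -2.4]
tcp_pos: [0.5835, 0.1206, 0.1219]
ee_rot: [-1.831, -1.742, -0.714]
contact_force: [-0.9, 0.6, -0.2]
t 23.68 tcp [0.5835 0.1206 0.1219] z [ 0.028  0.681 -0.732] y [ 0.999 -0.048 -0.007] F [-0.9  0.6 -0.2] gap 0.229
```

```bash
python3 -m pendant '[[-0.0007,0,0.0007,0,1],[-0.0014,0,0.0015,0,1]]'|sed -n 2,4p
python3 -m pendant '[[-0.0007,0,0.0007,0,1],[-0.0014,0,0.0015,0,1]]'|sed -n 2,4p
python3 -m pendant '[[-0.0007,0,0.0007,0,1],[-0.0014,0,0.0015,0,1]]'|sed -n 2,4p
```

```text
tcp_pos: [0.5836, 0.1207, 0.1199]
ee_rot: [-1.831, -1.742, -0.714]
contact_force: [-0.2, -0.2, -0.4]
tcp_pos: [0.5835, 0.1206, 0.1177]
ee_rot: [-1.831, -1.742, -0.714]
contact_force: [0.4, -0.5, -0.7]
tcp_pos: [0.5834, 0.1205, 0.1155]
ee_rot: [-1.831, -1.742, -0.714]
contact_force: [-0.1, 0.1, -0.4]
```

```bash
for i in 1 2 3 ; do python3 -m pendant '[[-0.0007,0,0.0007,0,1],[-0.0014,0,0.0015,0,1]]'|sed -n '2p;4p'; done
```

```text
tcp_pos: [0.5833, 0.1204, 0.1133]
contact_force: [0.5, -0.1, -1.1]
tcp_pos: [0.5833, 0.1205, 0.1113]
contact_force: [-0.1, -0.1, -1.0]
tcp_pos: [0.5837, 0.1208, 0.1102]
contact_force: [-1.5, -2.0, 6.9]
```

```bash
for i in 1 2 3 ; do python3 -m pendant '[[-0.0004,0,0.0004,0,1],[-0.0007,0,0.0007,0,1]]'|sed -n '2p;4p'; done
```

```text
tcp_pos: [0.5838, 0.1209, 0.11]
contact_force: [-2.0, -1.3, 8.9]
tcp_pos: [0.5839, 0.1211, 0.1096]
contact_force: [-3.3, -3.0, 12.4]
tcp_pos: [0.5841, 0.1212, 0.1092]
contact_force: [-3.2, -2.1, 15.1]
```

```bash
for i in 1 2 ; do python3 -m pendant '[[-0.0004,0,0.0004,0,1],[-0.0007,0,0.0007,0,1]]'|sed -n '2p;4p'; done
```

```text
tcp_pos: [0.5843, 0.1214, 0.1086]
contact_force: [-3.1, -1.9, 16.2]
tcp_pos: [0.5845, 0.1215, 0.108]
contact_force: [-3.4, -1.5, 16.5]
```

```bash
for i in 1 2 3; do python3 -m pendant '[[-0.0004,0,0.0004,0,1],[-0.0007,0,0.0007,0,1]]'|sed -n '2p;4p'; done; python3 -c "
from h import *
st()"
```

```text
tcp_pos: [0.5847, 0.1216, 0.1072]
contact_force: [-2.8, -1.3, 16.7]
tcp_pos: [0.5848, 0.1217, 0.1065]
contact_force: [-3.6, -1.6, 18.6]
tcp_pos: [0.5849, 0.1216, 0.1057]
contact_force: [-2.6, -2.5, 20.3]
t 26.02 tcp [0.5849 0.1216 0.1057] z [ 0.03   0.685 -0.728] y [ 0.999 -0.047 -0.003] F [-2.6 -2.5 20.3] gap 0.223
```

```bash
for i in 1 2; do python3 -m pendant '[[-0.0004,0,0.0004,0,1],[-0.0007,0,0.0007,0,1]]'|sed -n '2p;4p'; done
```

```text
tcp_pos: [0.5849, 0.1216, 0.1047]
contact_force: [-3.1, -2.2, 19.2]
tcp_pos: [0.5849, 0.1215, 0.1034]
contact_force: [-1.7, -1.5, 16.3]
```

```bash
for i in 1 2; do python3 -m pendant '[[-0.0004,0,0.0004,0,1],[-0.0007,0,0.0007,0,1]]'|sed -n '2p;4p'; done
```

```text
tcp_pos: [0.5849, 0.1213, 0.102]
contact_force: [-0.2, 0.2, 12.3]
tcp_pos: [0.5847, 0.1213, 0.1006]
contact_force: [-1.8, -0.1, 10.2]
```

```bash
for i in 1 2; do python3 -m pendant '[[-0.0004,0,0.0004,0,1],[-0.0007,0,0.0007,0,1]]'|sed -n '2p;4p'; done
```

```text
tcp_pos: [0.5846, 0.1212, 0.0993]
contact_force: [-1.8, 0.2, 10.9]
tcp_pos: [0.5845, 0.1211, 0.0982]
contact_force: [-1.1, -0.6, 11.6]
```

```bash
for i in 1 2 3; do python3 -m pendant '[[-0.0004,0,0.0004,0,1],[-0.0007,0,0.0007,0,1]]'|sed -n '2p;4p'; done
```

```text
tcp_pos: [0.5844, 0.1211, 0.0972]
contact_force: [-1.3, -0.8, 10.9]
tcp_pos: [0.5844, 0.1209, 0.096]
contact_force: [-0.9, -0.5, 10.0]
tcp_pos: [0.5835, 0.1199, 0.093]
contact_force: [-0.0, -0.6, 7.9]
```

```bash
python3 -m pendant '[[0,0,0,0,1],[0,0,0,0,1]]'|sed -n '2p;4p';python3 -m pendant '[[-0.0004,0,0.0004,0,1],[-0.0007,0,0.0007,0,1]]'|sed -n '2p;4p'
```

```text
tcp_pos: [0.5835, 0.1199, 0.093]
contact_force: [-0.4, -1.0, 4.7]
tcp_pos: [0.5837, 0.1201, 0.093]
contact_force: [-2.7, -2.2, 12.1]
```

```bash
python3 -m pendant '[[0.002,0,-0.0022,0,1],[0.006,0,-0.0066,0,1],[0.012,0,-0.013,0,1],[0.019,0,-0.0205,0,1],[0.026,0,-0.028,0,1],[0.033,0,-0.0355,0,1],[0.0375,0,-0.04,0,1],[0.0375,0,-0.04,0,1]]'; python3 -c "
from h import *
snap('side','s9',(180,60,380,210),4); to([.566,.06,.1475]); to([.523,-.1308,.1475]); print(robot.sense()['torque'])"
```

```text
t: 28.52
tcp_pos: [0.5847, 0.1201, 0.1487]
ee_rot: [-1.831, -1.744, -0.717]
contact_force: [-0.3, -0.4, -1.7]
finger_gap: 0.227
t 28.57 tcp [0.5842 0.12   0.1477] z [ 0.029  0.681 -0.732] y [ 0.999 -0.047 -0.004] F [ 0.3  0.  -1. ] gap 0.228
tool delta [-0.0447 -0.0153 -0.0412] len 0.063
t 28.57 tcp [0.5842 0.12   0.1477] z [ 0.029  0.681 -0.732] y [ 0.999 -0.047 -0.004] F [ 0.3  0.  -1. ] gap 0.228
tool delta [-0.1858 -0.0493 -0.1723] len 0.258
[-0.95695778  0.00520817  0.02998497]
```

View pics/s9.png

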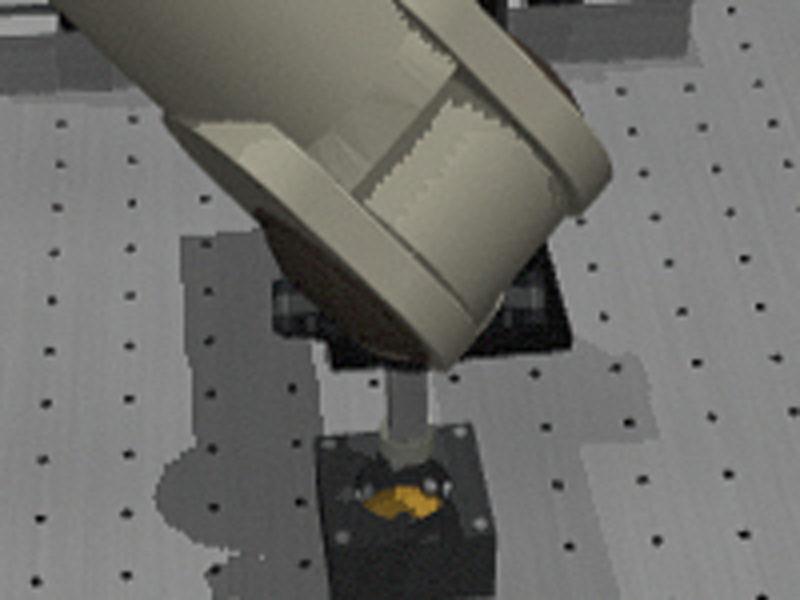

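```bash
python3 -m pendant '[[-0.014,-0.004,-0.013,0,1],[-0.032,-0.008,-0.03,0,1],[-0.05,-0.013,-0.046,0,1],[-0.068,-0.018,-0.063,0,1],[-0.086,-0.023,-0.08,0,1],[-0.104,-0.028,-0.097,0,1],[-0.122,-0.033,-0.114,0,1],[-0.14,-0.037,-0.13,0,1],[-0.158,-0.042,-0.147,0,1],[-0.17,-0.045,-0.158,0,1]]' >/dev/null; python3 -m pendant '[[0,0,0,0,1],[0,0,0,0,1]]' |sed -n 2p; python3 -c "
from h import *
snap('top','t10',(220,150,400,310),4); to([.522,-.1308,.1475])"
```

```text
tcp_pos: [0.5272, -0.111, 0.146]
t 29.62 tcp [ 0.5274 -0.1093  0.1463] z [ 0.027  0.682 -0.731] y [ 0.999 -0.048 -0.007] F [-0.3  0.4 -1.2] gap 0.231
tool delta [-0.0151 -0.0044 -0.0157] len 0.022
```

```bash
python3 -m pendant '[[-0.005,-0.0015,-0.005,0,1],[-0.01,-0.003,-0.0105,0,1],[-0.0151,-0.0044,-0.0157,0,1],[-0.0151,-0.0044,-0.0157,0,1],[-0.0151,-0.0044,-0.0157,0,1]]' |sed -n 2p; python3 -c "
from h import *
snap('top','t11',(220,150,400,310),4); to([.522,-.1308,.0785])"
```

```text
tcp_pos: [0.5222, -0.1319, 0.1478]
t 30.08 tcp [ 0.5222 -0.1312  0.1479] z [ 0.028  0.681 -0.732] y [ 0.999 -0.048 -0.007] F [ 0.3  0.1 -1.8] gap 0.224
tool delta [-0.0469  0.0002  0.0511] len 0.069
```

View pics/t11.png

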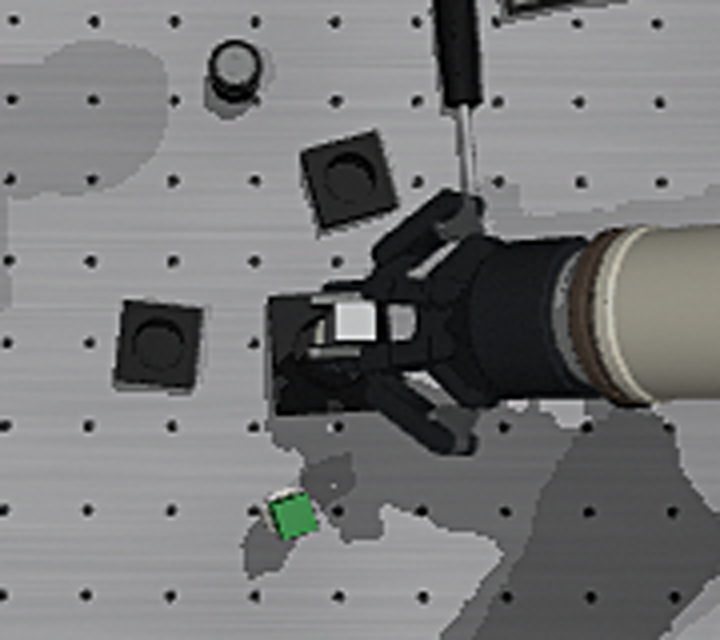

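```bash
python3 -m pendant '[[-0.007,0,0.0075,0,1],[-0.014,0,0.015,0,1],[-0.021,0,0.0228,0,1],[-0.028,0,0.0303,0,1],[-0.035,0,0.038,0,1],[-0.042,0,0.0457,0,1],[-0.0445,0,0.0485,0,1],[-0.0445,0,0.0485,0,1]]' |sed -n '2p;4p'; python3 -m pendant '[[-0.0007,0,0.0007,0,1],[-0.0014,0,0.0015,0,1],[-0.002,0,0.0022,0,1],[-0.002,0,0.0022,0,1]]'|sed -n '2p;4p'
```

```text
tcp_pos: [0.5209, -0.1301, 0.0805]
contact_force: [-0.3, 0.3, -1.9]
tcp_pos: [0.5219, -0.1307, 0.0794]
contact_force: [0.7, -0.3, -1.8]
```

```bash
python3 -m pendant '[[-0.0004,0,0.0004,0,1],[-0.0007,0,0.0007,0,1],[-0.0007,0,0.0007,0,1]]'|sed -n '2p;4p'; python3 -m pendant '[[-0.0004,0,0.0004,0,1],[-0.0007,0,0.0007,0,1],[-0.0007,0,0.0007,0,1]]'|sed -n '2p;4p'
```

```text
tcp_pos: [0.5218, -0.1307, 0.0782]
contact_force: [0.4, 0.3, -1.6]
tcp_pos: [0.5218, -0.1307, 0.0775]
contact_force: [0.0, -0.7, 1.9]
```

```bash
python3 -m pendant '[[0,0,0,0,0.4],[0,0,0,0,0.2],[0,0,0,0,0],[0,0,0,0,-0.5],[0,0,0,0,-1],[0,0,0,0,-1],[0,0,0,0,-1],[0,0,0,0,-1]]' 20; python3 -c "
from h import *
snap('top','t12',(220,150,400,310),4)"
```

```text
t: 32.25
tcp_pos: [0.5217, -0.1307, 0.077]
ee_rot: [-1.831, -1.741, -0.714]
contact_force: [0.0, 0.1, -0.0]
finger_gap: 1.0
```

View pics/t12.png

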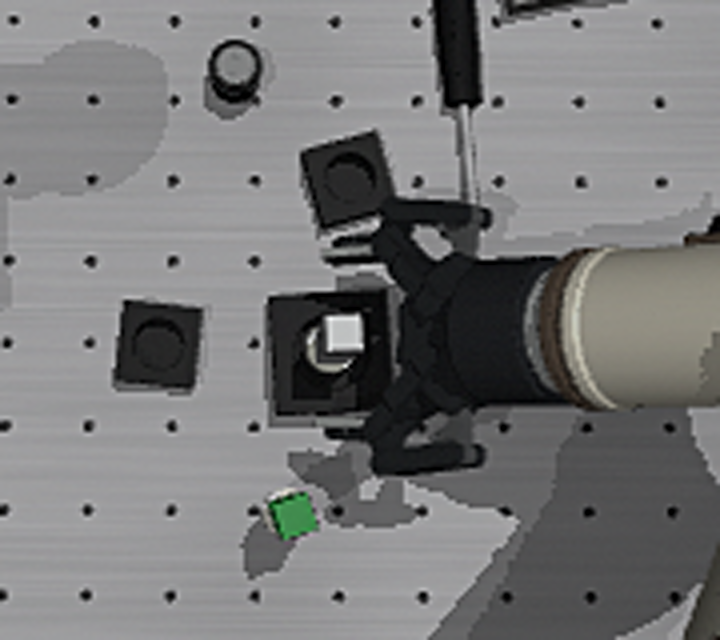

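Released, with the pusher upright at the same place as at the start (handle top at crop 344,333). I'm now backing out along the fingers.

```bash
python3 -m pendant '[[0,0,-0.015,0,-1],[0,0,-0.035,0,-1],[0,0,-0.06,0,-1],[0,0,-0.085,0,-1],[0,0,-0.11,0,-1],[0.02,0,-0.14,0,-1],[0.04,0,-0.17,0,-1],[0.06,0,-0.2,0,-1],[0.08,0,-0.23,0,-1],[0.08,0,-0.23,0,-1]]' ; python3 -m pendant '[[0.02,0,-0.03,0,-1],[0.04,0,-0.06,0,-1],[0.06,0,-0.09,0,-1],[0.08,0,-0.12,0,-1],[0.08,0,-0.12,0,-1]]'|sed -n 2,4p; python3 -c "
from h import *
snap('top','t13',(150,150,350,300),4); snap('side','s13',(180,160,380,310),4)"
```

```text
t: 33.13
tcp_pos: [0.5205, -0.2319, 0.3073]
ee_rot: [-1.837, -1.751, -0.719]
contact_force: [0.5, -1.7, 1.6]
finger_gap: 1.0
tcp_pos: [0.5192, -0.2539, 0.4495]
ee_rot: [-1.836, -1.752, -0.718]
contact_force: [-1.1, -0.4, 0.1]
```

View pics/t13.png

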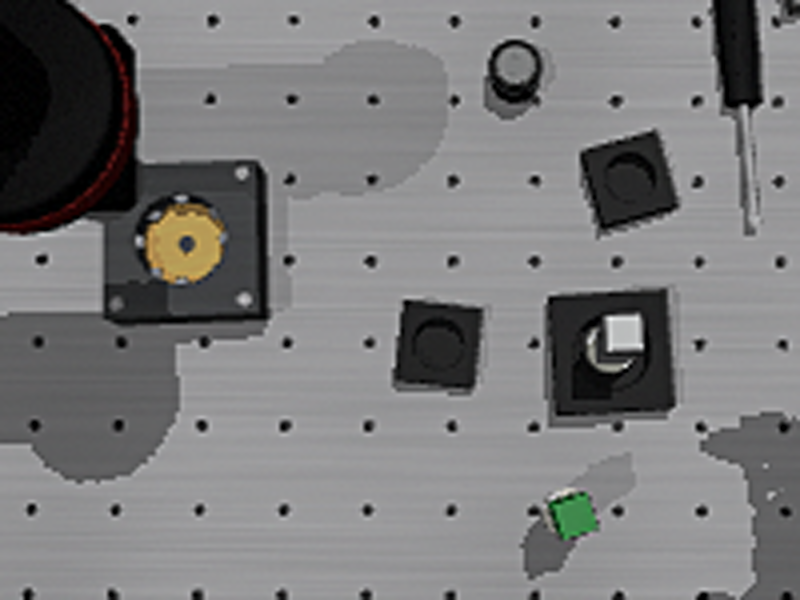

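View pics/s13.png

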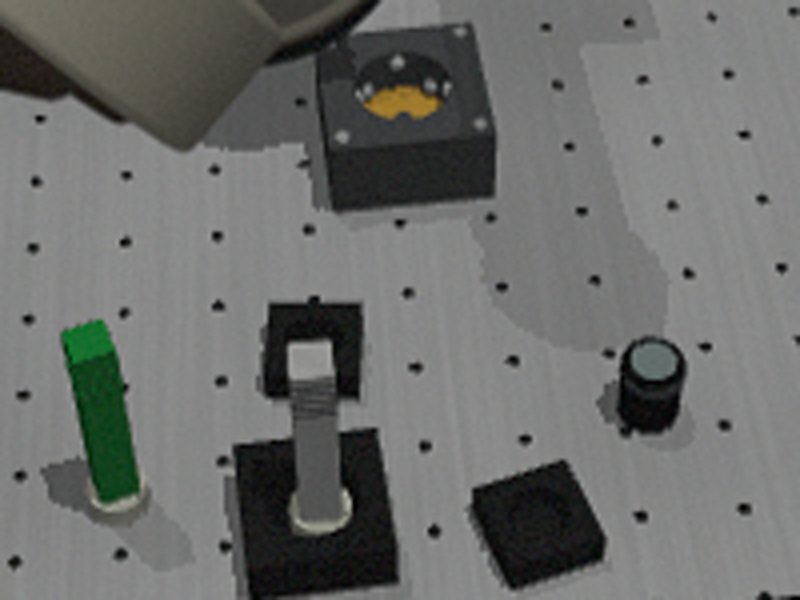

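```bash
python3 -c "
from h import *
st(); print(robot.close_job())"
```

```text
t 33.65 tcp [ 0.5186 -0.2527  0.4437] z [ 0.03   0.679 -0.734] y [ 0.999 -0.048 -0.004] F [0.3 0.1 0.2] gap 1.002
the job is handed in; nothing more can be done
None
```

The carrier is pressed home, the pusher is back in its stand, and the job was handed in at about 33.7 s of the 61 s. The hand-in gave no verdict, so what follows rests on my own checks.

- **Slant:** The moves can only turn the tool about its own axis. I leaned the hand about 43° towards the station's −y side by pushing the arm against its reach limits, away from the objects.
- **Pusher:** I gripped it in the largest stand and lifted it upright. I left the two smaller look-alike stands and the green look-alike pusher alone.
- **Press:** The carrier moved lightly for about 12 mm. Resistance then rose to about 22 N, fell to about 12 N, and the carrier snapped down 3 mm onto the hard seat. I stopped there at about 14 N; the limit is 32 N.
- **Return:** I set the pusher down at the same height I took it from, opened the gripper and backed out along the fingers.

**Last checks:** The final pictures show the carrier deep in the recess with the spring balls back over it. The pusher stands upright in its pocket where it started, and the look-alikes, the lens tube and the screwdriver tip in view are where they were. The post was not in the last crops, but the hand never went near it. The robot was clear of everything, with the force near zero.

**Force spike:** At about 15.6 s, while I was leaning the hand close to the robot's own base, the wrist force briefly read about 43 N. This was either a touch on the arm itself or the inertia of a fast move; I can't tell which. I backed off at once and it cleared. If it was a real contact by the arm or the gripper's body, it would exceed the 40 N pressing limit.

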